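Load the fuse base, pin down its retaining plate and shut the guard

TASK

Lift the clear guard of the fuse base fully open so that it stands by itself, put every fuse from the grey compartment bin (there are three or four) fully down into a slot of its own in the base, any slots will do, then lower the aluminium plate over the two locating pins until it rests flush. Last, bring the guard gently down until it is fully shut, and leave the other things on the ledge where they are.

Things in the scene. Friction and masses are not known exactly. Their poses are not given: they have to be found in the camera images.
- base: Fuse base, fixed: black and grey block 136 (x) x 216 (y) mm. Origin: centre of its underside; x points away from the robot to the hinge, z up. Four slots side by side along y, each 78 (x) x 33 (y), floor z = 10, ribs between and beside them up to z = 18. Shoulders at x = +-(39 to 66), tops at z = 44, each with a steel pin 12 thick, at (-52, -80) and (52, 80), tip at z = 65.
- slot0 (a point): Point in slot 0 (base y = -81) where the centre of a fully seated fuse lies, z = 24; frame parallel to the base
- slot1 (a point): The same for slot 1 (base y = -27)
- slot2 (a point): The same for slot 2 (base y = 27)
- slot3 (a point): The same for slot 3 (base y = 81)
- seat (a point): Point on the base, z = 44, midway between the shoulders' tops, where the plate's origin lies when the plate rests flush on its pins; frame parallel to the base
- cover (a joint): Angle of the guard, rad: 0 = shut, level on its stop; grows as the front edge rises; 1.75 = open stop. The hinge is stiff: the guard stays where it is left (4 to 6 N at the bar move it). Clear panel 5 thick with aluminium rim, 205 (y) wide, from 10 to 145 in front of the hinge axis; shut, its underside is 81 above the ledge.
- cover_hinge (a point): Middle of the guard's hinge axis, fixed on the base at x = 80, z = 84, between two posts at y = +-93; the axis runs along the base's y
- cover_bar (a point): Middle of the guard's pull bar, a round steel bar 12 thick, parallel to the hinge axis, 190 from it, in the plane of the panel; 39 free between bar and panel edge, 114 free between the two arms that carry it. It can be pinched from above at any guard angle.
- plate: Aluminium retaining plate lying on the ledge, 134 (x) x 200 (y) x 8 mm, with a black grip fin upright on its centre: 60 (x) x 16 (y), top 32 above the underside. Origin: centre of its underside, axes along its sides, z up. Two through holes 16 in diameter at (-52, -80) and (52, 80), which match the pins when its axes are parallel to the base's (a half turn about z matches too).
- bin: Grey plastic bin fixed on the ledge, 192 (x) x 180 (y) x 30 high, walls 5, floor 5 thick, divided two by two; compartment centres at x = +-47, y = +-44. Origin: centre of its underside.
- fuse0: Cartridge fuse, white ceramic body 50 x 28 x 28 with steel end caps 24 x 24, 72 long overall, at the start lying in a compartment of the bin; it may be absent. Origin: its centre; x along its length (either end may point either way, any of its four sides may be up).
- fuse1: Cartridge fuse, white ceramic body 50 x 28 x 28 with steel end caps 24 x 24, 72 long overall, at the start lying in a compartment of the bin; it may be absent. Origin: its centre; x along its length (either end may point either way, any of its four sides may be up).
- fuse2: Cartridge fuse, white ceramic body 50 x 28 x 28 with steel end caps 24 x 24, 72 long overall, at the start lying in a compartment of the bin; it may be absent. Origin: its centre; x along its length (either end may point either way, any of its four sides may be up).
- fuse3: Cartridge fuse, white ceramic body 50 x 28 x 28 with steel end caps 24 x 24, 72 long overall, at the start lying in a compartment of the bin; it may be absent. Origin: its centre; x along its length (either end may point either way, any of its four sides may be up).
- padlock: Bystander, not to be disturbed: stainless steel padlock lying flat, 85 x 55 x 22 mm. Origin on its underside.
- bumper: Bystander, not to be disturbed: blue hard silicone bumper, a disc 64 across, 30 high mm. Origin on its underside.
- lamp: Bystander, not to be disturbed: red emergency lamp, box 75 x 110 x 50 with a round lens on top, 100 high mm. Origin on its underside.
- screwdriver: Bystander, not to be disturbed: screwdriver lying flat, 190 long mm. Origin on its underside.
- tape: Bystander, not to be disturbed: black roll of tape, 90 across, 20 high mm. Origin on its underside.
- can: Bystander, not to be disturbed: steel can, 60 across, 80 high mm. Origin on its underside.
- meter: Bystander, not to be disturbed: yellow test meter, flat box 130 x 75 x 35 mm. Origin on its underside.
Not all that is in view belongs to the job. Leave any blue look-alike of the fuse0 alone. Leave any pink look-alike of the fuse3 alone.

How it is judged (in metres and radians):
On the way, in this order (a step that is already met when the one before it is completed fails the run):
1. the guard stands open (more than 1.4 rad) (value of joint cover above 1.4 rad), for 0.2 s.
2. every fuse present is fully seated in a slot ((distance between fuse0 and slot0 below 0.008 m or distance between fuse0 and slot1 below 0.008 m or distance between fuse0 and slot2 below 0.008 m or distance between fuse0 and slot3 below 0.008 m) and angle between the x axis of each of fuse0, fuse1, fuse2, fuse3 and the x axis of base, either way round below 0.15 rad and (distance between fuse1 and slot0 below 0.008 m or distance between fuse1 and slot1 below 0.008 m or distance between fuse1 and slot2 below 0.008 m or distance between fuse1 and slot3 below 0.008 m) and (distance between fuse2 and slot0 below 0.008 m or distance between fuse2 and slot1 below 0.008 m or distance between fuse2 and slot2 below 0.008 m or distance between fuse2 and slot3 below 0.008 m) and (distance between fuse3 and slot0 below 0.008 m or distance between fuse3 and slot1 below 0.008 m or distance between fuse3 and slot2 below 0.008 m or distance between fuse3 and slot3 below 0.008 m)), for 0.2 s.
3. the plate rests flush on both shoulders, over its pins, with the fuses seated (all of step 2 and horizontal distance between plate and seat below 0.006 m and z of plate in the frame of seat between -0.003 and 0.0025 m and angle between plate's own z axis and vertical below 0.03 rad and angle between the x axis of plate and the x axis of base, either way round below 0.07 rad), for 0.2 s.
4. the guard is shut (value of joint cover below 0.035 rad), for 0.2 s.
At the end, for the whole second after the job is handed in: Every fuse present lies along a slot with its centre within 8 mm of the slot point; the plate is over its pins within 6 mm, flush within 2.5 mm and level; the guard is shut within 0.035 rad; all at rest (all of step 3 and value of joint cover below 0.035 rad and linear speed of each of plate, fuse0, fuse1, fuse2, fuse3 below 0.02 m/s); the robot touches nothing.
It fails at once if the guard is slammed: it nears its closed stop (below 0.15 rad) faster than 1.2 rad/s (value of joint cover below 0.15 rad and velocity of joint cover below -1.2 rad/s).
It fails at once if a bystander is shifted by more than 40 mm (distance of any of padlock, bumper, lamp, screwdriver, tape, can, meter from where it was at the start of the episode above 0.04 m).
Of fuse0, fuse1, fuse2, fuse3 only 3 to 4 are there at a start; the rules pass over those that are not, and their reading is None.
At some moment in a run one of plate, fuse0, fuse1, fuse2, fuse3 may be knocked a few centimetres aside while the robot is not near it.
Once in a run the grip may slacken for a moment while it holds something.
It also fails if it takes over 208 s, if anything falls off the work surface, if the arm or the gripper's body presses on something with over 40 N, if the wrist force passes 120 N, or if a joint passes its speed limit or range.

ROBOT

A 6-joint arm with a two-finger parallel gripper is mounted at the origin on the work surface. World frame = base frame: x ahead of the robot, y to its left, z up, the work surface at z = 0. Lengths are in m, angles in degrees, forces in N, time in s.
With the tool pointing down it reaches from about 0.3 to 0.75 m from the base axis. Payload 8.5 kg.
Tool frame: the origin (TCP) lies midway between the tips of the shut fingers; the grasp point (between the pads) lies grasp_offset behind it (grasp_offset is the distance from the TCP to the grasp point, in m); z points along the fingers, y is the line along which they close (so a half turn about z gives the same grasp; the last joint's range is limited). The gripper opens to 85 mm and grips with 20 to 120 N. Pads are 22 mm wide; open, the fingers measure 114 mm over their backs; the gripper's body (76 mm by 85 mm) begins 54 mm behind the grasp point. The pads swing forward as they close: fully open they stand 13 mm farther back than shut.
Start: joints at [64.097, 21.807, 74.336, -0, 83.858, -12.336], TCP at [0.129, 0.535, 0.231] pointing down, gripper open.
Joint ranges: [-178.18, 178.18], [-50.72, 133.34], [12.68, 142.11], [-81.47, 261.47], [9.98, 163.14], [-165.26, 165.26]. Speed limits (degrees/s): [136.94, 136.94, 180, 180, 180, 180].

INTERFACE

Orientations are given as a 3x3 rotation matrix whose columns are the frame's x, y, z axes.
In Python, from rig import observe, get_image, camera_params, close_job, grasp_offset gives the robot as it stands.
- The arm moves only by the shell command python3 -m handwheel 'ROWS' [OPENING] [FORCE]. ROWS is JSON, a list of rows, each a list of 2 entries, a list of its own where there are three numbers: the shift along the tool's x, y, z as a fraction of full scale, then the turn, a rotation vector about the tool's x, y, z as a fraction of full scale. In form: [[[dx, dy, dz], [ax, ay, az]], ...]. A call has 1 to 10 rows; each row is the pose to reach, as a shift and turn from the pose commanded when the call began, along the tool's axes at that moment, turning the shorter way round; what a row does not reach only later rows make up. Full scale, the value 1, is 0.5 m for a shift and pi rad for a turn. A row lasts 1/10 s, in which the tool goes at most 50 mm and 8.59 degrees, less where a joint would pass 70% of its speed; a pose out of reach is approached as far as the arm can. A call with a number of a shift or a turn outside -1 to 1 is refused whole. A call with a gripper value outside its range is refused whole. OPENING is the opening, from 0 (shut) to 1 (fully open), set as the call begins (- or left out, the last holds). The fingers move at their own pace and stop on an object; FORCE is the grip in N (left out, the last holds). Time passes only in rows, so rows that repeat a pose let the fingers close. It gives the time, the measured TCP pose, the force, the opening and the grip force at its end, in the units of the state.
- observe(): the state, without advancing time (a new reading comes with each control period).
- get_image(name): name is "scene" or "top"; returns (picture, depth): 420x560x3 uint8, red, green, blue; 420x560 float32, m along the optical axis (not along the pixel's ray), 0 where there is no reading.
- camera_params(name): a dict with "K" (3x3 intrinsics, pixels), "R" (3x3) and "t" (3): a world point X has camera coordinates R X + t. Camera axes: x right, y down, z forward; pixel columns grow to the right and rows downward; lengths in m; the calibration is good to about 2 mm. A picture is of the moment at which its call begins. camera_params takes no time and is no camera call.
- close_job(): hands the job in; it is judged then, once.
The state is a dict: "time_s": time; "q": joint angles; "qvel": joint speeds; "joint_efforts": joint torques, N m; "position": TCP position; "tool_rot": TCP orientation; "ft_force": force on the tool from outside, world axes, zero at the start; "wrist_torque": the same for the moment, N m; "grip_width": finger opening in m; "gripper_force": force on a finger pad.
Only numpy, scipy, OpenCV 4.12 (cv2) and the standard library are available. Lean on these libraries where they do the work, as an engineer would, in place of code of your own. Each camera call takes 0.05 s, during which the arm holds its last target. There are 200 camera calls.

## Working session

There is one attempt and no reset: what is moved stays moved. The work goes in short steps, Python scripts to look and compute and a shell command to move; the robot and the scene stay as the last step left them, time stands still between calls to the robot, and variables do not carry over. Pictures are saved under pics/ and viewed, at most 14 in all, crops included, and the job is handed in when it is done.

```bash
ls; mkdir -p pics; python3 - <<'E'
from rig import *
import cv2,numpy as np
np.set_printoptions(precision=4,suppress=True)
s=observe();print(s,grasp_offset if not callable(grasp_offset) else grasp_offset())
for n in("scene","top"):
    im,d=get_image(n);cv2.imwrite(f"pics/{n}0.png",im[:,:,::-1]);np.savez(f"{n}0.npz",im=im,d=d)
    c=camera_params(n);print(n,c,-np.array(c["R"]).T@np.array(c["t"]))
E
```

```text
pics
{'time_s': 0.0, 'q': array([ 64.0982,  21.8416,  74.3858,   0.0013,  83.8589, -12.3366]), 'qvel': array([0.0418, 0.0273, 0.0153, 0.0001, 0.0424, 0.1101]), 'joint_efforts': array([ -0.0021, -44.8463, -23.1286,  -0.0003,   0.0046,   0.    ]), 'position': array([0.1289, 0.5344, 0.2307]), 'tool_rot': array([[-0.9721,  0.2346, -0.0007],
       [ 0.2346,  0.9721, -0.0013],
       [ 0.0003, -0.0015, -1.    ]]), 'ft_force': array([ 0.5687, -0.1423, -0.147 ]), 'wrist_torque': array([-0.    , -0.0133, -0.0115]), 'gripper_force': 0.0, 'grip_width': 0.08554090748772117} 0.0187
scene {'K': array([[389.3491,   0.    , 281.6543],
       [  0.    , 389.3491, 210.663 ],
       [  0.    ,   0.    ,   1.    ]]), 'R': array([[-0.7721,  0.6355, -0.0043],
       [ 0.5481,  0.6624, -0.5107],
       [-0.3217, -0.3967, -0.8597]]), 't': array([ 0.4853, -0.248 ,  1.2839])} [0.9236 0.3652 0.9793]
top {'K': array([[490.5639,   0.    , 278.541 ],
       [  0.    , 490.5639, 209.7808],
       [  0.    ,   0.    ,   1.    ]]), 'R': array([[ 0.022 , -0.9997, -0.0137],
       [-0.9957, -0.0207, -0.0899],
       [ 0.0896,  0.0156, -0.9959]]), 't': array([-0.0539,  0.5875,  1.3335])} [ 0.4667 -0.0625  1.38  ]
```

View pics/scene0.png

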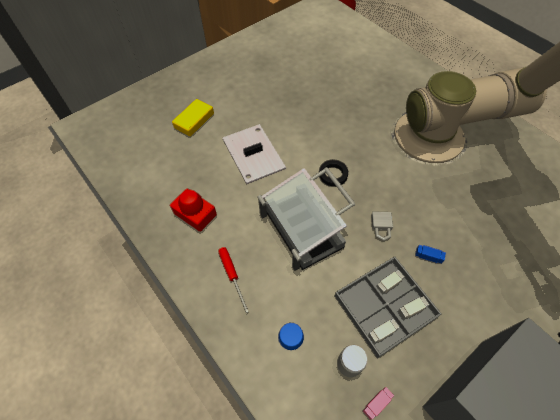

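View pics/top0.png

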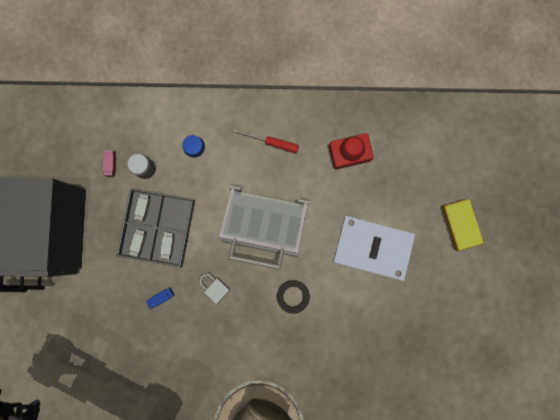

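The top view shows the base near (265,222), with its bar at (256,264). The plate is at (375,248). Fuses are at (141,207), (137,243) and (166,245), and the compartment at top right is empty. The scene view agrees with this. Next I'll zoom in on the base and measure the fuses and plate with colour masks.

```bash
cat > h.py <<'E'
import numpy as np,cv2
from rig import *
np.set_printoptions(precision=4,suppress=True)
C={n:camera_params(n) for n in("scene","top")}
def ray(n,uv):
    c=C[n];R=np.array(c["R"]);o=-R.T@np.array(c["t"])
    d=R.T@np.linalg.solve(np.array(c["K"]),np.array([uv[0],uv[1],1.0]));return o,d/np.linalg.norm(d)
def onz(n,uv,z):
    o,d=ray(n,uv);return o+d*(z-o[2])/d[2]
def tri(a,b):  # scene px, top px -> point, gap
    o1,d1=ray("scene",a);o2,d2=ray("top",b)
    s=np.linalg.lstsq(np.c_[d1,-d2],o2-o1,rcond=None)[0]
    p,q=o1+d1*s[0],o2+d2*s[1];return (p+q)/2,np.linalg.norm(p-q)
def proj(n,X):
    c=C[n];p=np.array(c["K"])@(np.array(c["R"])@np.array(X)+np.array(c["t"]));return p[:2]/p[2]
def blobs(im,mask_fn,roi,amin=40):
    x0,y0,x1,y1=roi;h=cv2.cvtColor(im,cv2.COLOR_RGB2HSV)[y0:y1,x0:x1].astype(int)
    m=mask_fn(h).astype(np.uint8)
    n,l,st,ce=cv2.connectedComponentsWithStats(m)
    out=[]
    for i in range(1,n):
        if st[i,4]>=amin:
            cs=cv2.findContours((l==i).astype(np.uint8),cv2.RETR_EXTERNAL,cv2.CHAIN_APPROX_NONE)[0]
            c=max(cs,key=len)+np.array([[x0,y0]]);out.append((st[i,4],ce[i]+[x0,y0],cv2.minAreaRect(c),c))
    return out
def shot(n):
    return get_image(n)
E
python3 - <<'E'
from h import *
S=np.load("scene0.npz")["im"];T=np.load("top0.npz")["im"]
def crop(im,x0,y0,x1,y1,k):
    return cv2.resize(im[y0:y1,x0:x1,::-1],None,fx=k,fy=k,interpolation=cv2.INTER_CUBIC)
cv2.imwrite("pics/cs.png",crop(S,215,110,365,270,3.7));
a=crop(T,215,180,315,275,4);b=crop(T,115,185,200,270,4);c=crop(T,330,210,420,285,4)
M=np.zeros((600,800,3),np.uint8);M[:a.shape[0],:a.shape[1]]=a;M[:b.shape[0],400:400+b.shape[1]]=b
b=crop(T,330,212,420,284,3);M[380:380+b.shape[0],:b.shape[1]]=b
b=crop(S,333,255,443,355,2.2);M[380:380+b.shape[0],300:300+b.shape[1]]=b
cv2.imwrite("pics/ct.png",M)
white=lambda h:(h[...,2]>165)&(h[...,1]<60)
for n,im,roi in(("top",T,(118,188,195,268)),("scene",S,(335,258,440,355)),("top",T,(330,212,420,284)),("scene",S,(218,115,290,188))):
    for b in blobs(im,white,roi): print(n,b[0],b[1],b[2])
for n,im,roi in(("top",T,(330,212,420,284)),("scene",S,(218,115,290,188))):
    for b in blobs(im,lambda h:h[...,2]<60,roi,8): print("dark",n,b[0],b[1],b[2])
E
```

```text
top 133 [140.5865 206.8722] ((140.5294189453125, 206.88238525390625), (8.246211051940918, 16.00735092163086), 14.03624439239502)
top 133 [135.9925 242.6541] ((135.97059631347656, 242.61767578125), (8.00367546081543, 16.249887466430664), 14.03624439239502)
top 134 [165.8955 245.4701] ((165.94219970703125, 245.37570190429688), (8.36314582824707, 16.270118713378906), 8.746162414550781)
scene 234 [390.453 280.094] ((390.34002685546875, 280.1199951171875), (10.600000381469727, 25.200002670288086), 53.13010025024414)
scene 267 [413.9064 306.1423] ((413.9701843261719, 306.01605224609375), (11.242938995361328, 26.617319107055664), 61.69924545288086)
scene 299 [384.0301 329.5452] ((383.9264831542969, 329.5440979003906), (11.833402633666992, 27.782772064208984), 59.036251068115234)
scene 176 [353.6705 350.2898] ((354.0, 349.5), (9.0, 22.0), 90.0)
top 3103 [374.2378 247.6004] ((374.3363037109375, 247.61843872070312), (72.38916778564453, 47.539154052734375), 14.826481819152832)
scene 1825 [253.4093 152.806 ] ((253.34608459472656, 151.63192749023438), (55.61208724975586, 41.89179229736328), 61.29404830932617)
scene 85 [283.8235 183.6824] ((281.5, 182.0), (10.0, 15.0), 90.0)
dark top 117 [374.5983 247.2821] ((374.7059020996094, 247.17648315429688), (5.820855140686035, 19.887920379638672), 14.03624439239502)
dark scene 146 [252.637  149.3082] ((252.63136291503906, 149.361328125), (7.945526123046875, 18.710432052612305), 70.01689147949219)
```

View pics/cs.png

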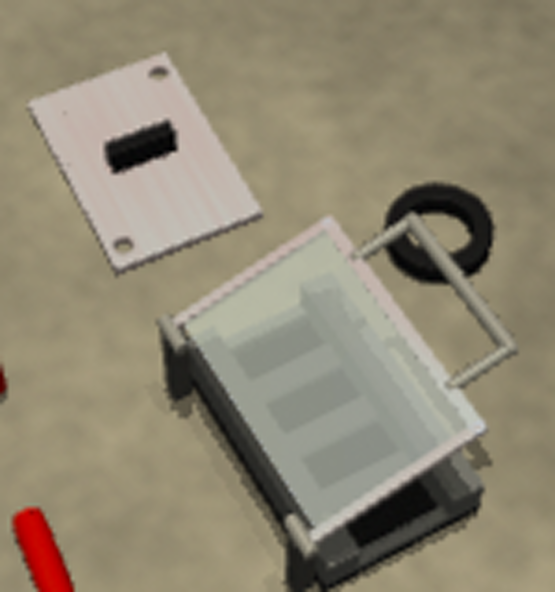

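View pics/ct.png

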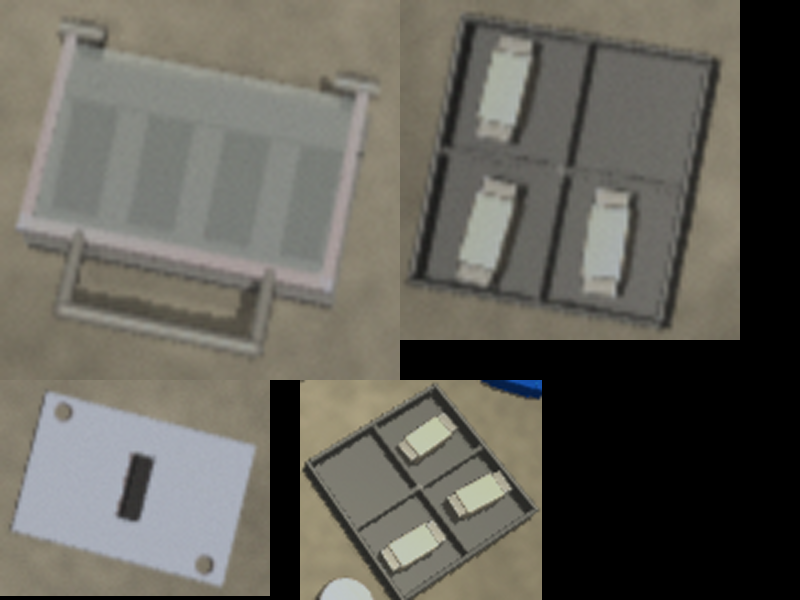

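The crops show the guard's bar ends at top px (230,257) and (280,267), and at scene px (353,204) and (326,168). The holes are at the plate's far-left and near-right corners. Next I'll triangulate these points.

```bash
python3 - <<'E'
from h import *
t=lambda x,y,x0=215,y0=180,k=4:((x+.5)/k-.5+x0,(y+.5)/k-.5+y0)
s=lambda x,y:((x+.5)/3.7-.5+215,(y+.5)/3.7-.5+110)
P={}
for n,a,b in(("bar+",(514,350),(62,310)),("bar-",(412,216),(262,350)),("front+",(485,430),(22,225)),("front-",(332,220),(332,285)),("back-",(180,322),(370,100)),("back+",(316,538),(68,45))):
    P[n],g=tri(s(*a),t(*b));print(n,P[n],g)
for n in("bar","front","back"):
    d=P[n+"+"]-P[n+"-"];print(n,(P[n+"+"]+P[n+"-"])/2,np.linalg.norm(d),np.degrees(np.arctan2(-d[0],d[1])))
for a,b in(((390.45,280.1),(165.9,245.47)),((413.9,306.14),(135.99,242.65)),((384.03,329.55),(140.59,206.87))):
    print("fuse",*tri(a,b),onz("top",b,.033))
tp=lambda x,y:t(x,y-380,330,212,3)
for n,a,b in(("h+",(124,245),(64,412)),("h-",(160,72),(204,565)),("fin",(140,146),(135,488))):print("plate",n,*tri(s(*a),tp(*b)),onz("top",tp(*b),.008))
# minAreaRect directions at z
T=np.load("top0.npz");d=T["d"];im=T["im"]
white=lambda h:(h[...,2]>165)&(h[...,1]<60)
for roi,z in(((118,188,195,268),.033),((330,212,420,284),.008)):
  for b in blobs(im,white,roi):
    c=np.array([onz("top",p[0],z)[:2]*1000 for p in b[3]],np.float32)
    print(b[1],cv2.minAreaRect(c))
    x=np.array([onz("top",q,z)[:2] for q in np.argwhere(np.ones((1,1)))]) if 0 else None
# depth cross-check
def dw(n,u,v,D):
    c=C[n];R=np.array(c["R"]);z=np.median(D[v-1:v+2,u-1:u+2]);return R.T@(np.linalg.solve(np.array(c["K"]),[u*z,v*z,z])-np.array(c["t"]))
for u,v in((166,245),(136,243),(141,207),(374,247),(360,260),(155,258)):print((u,v),dw("top",u,v,d))
E
```

```text
bar+ [0.4555 0.0773 0.1356] 0.0014713793417958252
bar- [ 0.4333 -0.0499  0.139 ] 0.0011555807618177619
front+ [0.5089 0.1059 0.124 ] 0.0015626176356436903
front- [ 0.4741 -0.0924  0.1254] 0.003907062504346654
back- [ 0.5982 -0.1172  0.0798] 0.002110728878865193
back+ [0.6331 0.0824 0.0822] 0.0046436824953073885
bar [0.4444 0.0137 0.1373] 0.12908278886309293 -9.871357904646498
front [0.4915 0.0068 0.1247] 0.20139263931636014 -9.954743808032429
back [ 0.6157 -0.0174  0.081 ] 0.20270265801794357 -9.906688868178518
fuse [0.4839 0.2656 0.0293] 0.002871558756762517 [0.483  0.2659 0.033 ]
fuse [0.4898 0.3486 0.0294] 0.00281524040342962 [0.4889 0.3487 0.033 ]
fuse [0.589  0.3407 0.0296] 0.0024804514219880108 [0.588  0.3407 0.033 ]
plate h+ [ 0.5595 -0.245   0.0064] 0.000874700606411696 [ 0.5591 -0.2444  0.008 ]
plate h- [ 0.421  -0.3748  0.0089] 0.0014351950922182478 [ 0.4204 -0.3745  0.008 ]
plate fin [ 0.4909 -0.3096  0.0205] 0.003315774836682234 [ 0.4899 -0.3107  0.008 ]
[140.5865 206.8722] ((587.9907836914062, 340.889404296875), (23.07457160949707, 44.39300537109375), 78.56452178955078)
[135.9925 242.6541] ((489.08343505859375, 348.7840881347656), (22.236522674560547, 44.66069412231445), 78.5234375)
[165.8955 245.4701] ((483.4063415527344, 265.7282409667969), (23.09943962097168, 44.45354080200195), 83.58325958251953)
[374.2378 247.6004] ((490.36724853515625, -309.46868896484375), (198.29751586914062, 132.44822692871094), 76.46311950683594)
(166, 245) [0.4843 0.2657 0.0327]
(136, 243) [0.488  0.349  0.0317]
(141, 207) [0.5876 0.3392 0.0341]
(374, 247) [ 0.4913 -0.3047  0.0314]
(360, 260) [ 0.4549 -0.2701  0.0093]
(155, 258) [0.4477 0.302  0.0042]
```

The guard stands at about 0.28 rad, and the base yaw is −9.9° with its hinge near (0.625,−0.018). The three fuses and the plate are located, and the depth readings agree with them. Next I'll add a helper that turns a world target into a typed row.

```bash
cat > rel.py <<'E'
# python3 rel.py x y z ang [x y z ang ...] : rows relative to the present pose (tool down, closing line at angle ang deg)
import sys,json
from h import *
from scipy.spatial.transform import Rotation as Ro
def row(p,a,s=None):
    s=s or observe();a=np.radians(a);R=s["tool_rot"]
    y=np.array([np.cos(a),np.sin(a),0]);z=np.array([0,0,-1.]);Rd=np.c_[np.cross(y,z),y,z]
    return [np.round(R.T@(np.array(p)-s["position"])/.5,4).tolist(),np.round(Ro.from_matrix(R.T@Rd).as_rotvec()/np.pi,4).tolist()]
if __name__=="__main__":
    v=list(map(float,sys.argv[1:]))
    s=observe();print(s["time_s"],s["position"],s["tool_rot"][:,1],s["grip_width"],s["q"])
    for i in range(0,len(v),4):print(json.dumps(row(v[i:i+3],v[i+3],s)))
E
python3 rel.py .4444 .0137 .25 -9.9
```

```text
0.1 [0.1289 0.5344 0.2308] [ 0.2346  0.9721 -0.0013] 0.0851998255940035 [ 64.0967  21.8385  74.378    0.0007  83.859  -12.3363]
[[-0.8577, -0.8644, -0.0376], [-0.0004, 0.0002, 0.4796]]
```

```bash
python3 -m handwheel '[[[-0.25,-0.25,-0.03],[0,0,0.1]],[[-0.25,-0.25,-0.03],[0,0,0.1]],[[-0.25,-0.25,-0.03],[0,0,0.12]],[[-0.4,-0.4,-0.03],[0,0,0.2]],[[-0.55,-0.55,-0.038],[0,0,0.25]],[[-0.65,-0.65,-0.038],[0,0,0.3]],[[-0.75,-0.75,-0.038],[0,0,0.35]],[[-0.8,-0.8,-0.038],[0,0,0.38]],[[-0.858,-0.864,-0.038],[0,0,0.4]],[[-0.858,-0.864,-0.038],[0,0,0.42]]]' 0.4 30; python3 rel.py .4444 .0137 .25 -9.9
```

```text
time_s: 1.1
position: [0.389, 0.106, 0.2494]
tool_rot: [[-0.01, 1.0, -0.0], [1.0, 0.01, 0.0], [0.0, -0.0, -1.0]]
ft_force: [1.0, 0.8, 0.2]
grip_width: 0.0341
gripper_force: 0.0
1.1 [0.389  0.106  0.2494] [ 1.      0.0098 -0.    ] 0.03410242562650995 [-1.7064  5.9567 93.1841  0.0063 80.8597 -2.2682]
[[-0.1857, 0.1089, -0.0013], [-0.0, -0.0, 0.0581]]
```

```bash
python3 -m handwheel '[[[-0.1,0.05,0],[0,0,0.03]],[[-0.186,0.109,0],[0,0,0.058]],[[-0.186,0.109,0],[0,0,0.058]],[[-0.186,0.109,0],[0,0,0.058]],[[-0.186,0.109,0],[0,0,0.058]]]' ; python3 rel.py .4444 .0137 .118 -9.9
```

```text
time_s: 1.6
position: [0.4438, 0.0166, 0.2492]
tool_rot: [[0.166, 0.986, -0.001], [0.986, -0.166, 0.0], [0.0, -0.001, -1.0]]
ft_force: [-0.6, 0.3, 0.3]
grip_width: 0.0341
gripper_force: 0.0
1.6 [0.4438 0.0166 0.2492] [ 0.9861 -0.1659 -0.001 ] 0.03407964230353277 [-13.2119  10.2892  87.8964   0.0144  81.8705  -3.6664]
[[-0.0055, 0.0024, 0.2623], [-0.0003, -0.0001, 0.002]]
```

Next I'll descend around the bar, with a slow finish, and then pinch it.

```bash
python3 -m handwheel '[[[-0.005,0.002,0.06],[0,0,0.002]],[[-0.005,0.002,0.12],[0,0,0.002]],[[-0.005,0.002,0.17],[0,0,0.002]],[[-0.005,0.002,0.21],[0,0,0.002]],[[-0.005,0.002,0.24],[0,0,0.002]],[[-0.005,0.002,0.262],[0,0,0.002]],[[-0.005,0.002,0.262],[0,0,0.002]],[[-0.005,0.002,0.262],[0,0,0.002]]]' 
python3 -m handwheel '[[[0,0,0],[0,0,0]],[[0,0,0],[0,0,0]],[[0,0,0],[0,0,0]],[[0,0,0],[0,0,0]],[[0,0,0],[0,0,0]],[[0,0,0],[0,0,0]]]' 0 30; python3 rel.py .4444 .0137 .118 -9.9
python3 - <<'E'
from h import *
im,d=get_image("scene");cv2.imwrite("pics/s1.png",cv2.resize(im[100:280,210:440,::-1],None,fx=3,fy=3))
E
```

```text
time_s: 2.4
position: [0.4448, 0.0141, 0.1189]
tool_rot: [[0.171, 0.985, 0.0], [0.985, -0.171, -0.0], [0.0, 0.0, -1.0]]
ft_force: [-0.8, 0.1, 0.4]
grip_width: 0.0339
gripper_force: 0.0
time_s: 3.0
position: [0.446, 0.0133, 0.1189]
tool_rot: [[0.173, 0.985, 0.003], [0.985, -0.173, 0.0], [0.001, 0.003, -1.0]]
ft_force: [5.3, 2.5, 0.2]
grip_width: 0.0109
gripper_force: 29.3
3.0 [0.446  0.0133 0.1189] [ 0.9849 -0.1733  0.0027] 0.010866582198402877 [-13.591   18.942  100.3993   0.0581  60.504   -3.639 ]
[[0.0002, -0.0033, 0.0019], [0.0009, -0.0002, -0.0004]]
```

View pics/s1.png

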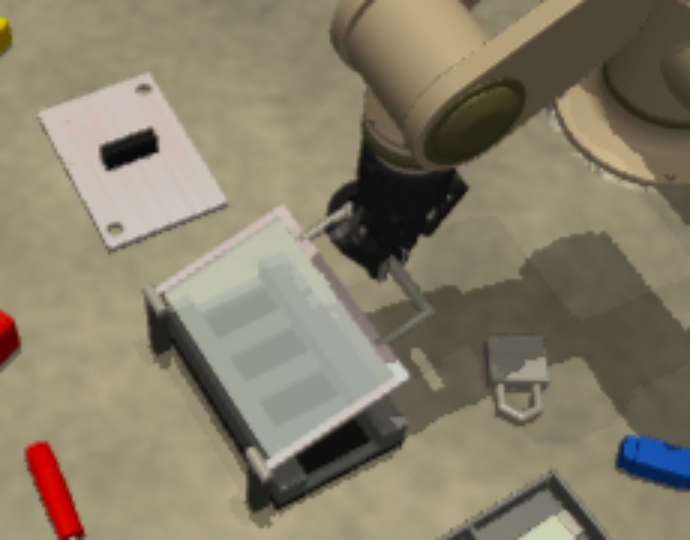

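```bash
python3 -m handwheel '[[[0,0.005,-0.016],[0,0,0]],[[0,0.012,-0.034],[0,0,0]],[[0,0.019,-0.051],[0,0,0]],[[0,0.0275,-0.068],[0,0,0]],[[0,0.037,-0.085],[0,0,0]],[[0,0.047,-0.101],[0,0,0]],[[0,0.0575,-0.117],[0,0,0]],[[0,0.069,-0.132],[0,0,0]],[[0,0.081,-0.146],[0,0,0]],[[0,0.094,-0.16],[0,0,0]]]' - 40
```

```text
time_s: 4.05
position: [0.4906, 0.0053, 0.1989]
tool_rot: [[0.173, 0.985, -0.003], [0.985, -0.173, 0.001], [0.0, -0.003, -1.0]]
ft_force: [-4.7, 2.9, -2.4]
grip_width: 0.0105
gripper_force: 38.9
```

```bash
python3 -m handwheel '[[[0,0.014,-0.013],[0,0,0]],[[0,0.028,-0.026],[0,0,0]],[[0,0.043,-0.037],[0,0,0]],[[0,0.059,-0.048],[0,0,0]],[[0,0.075,-0.059],[0,0,0]],[[0,0.0915,-0.068],[0,0,0]],[[0,0.108,-0.0765],[0,0,0]],[[0,0.126,-0.084],[0,0,0]],[[0,0.144,-0.091],[0,0,0]],[[0,0.1615,-0.097],[0,0,0]]]'
python3 -m handwheel '[[[0,0.018,-0.005],[0,0,0]],[[0,0.037,-0.009],[0,0,0]],[[0,0.056,-0.012],[0,0,0]],[[0,0.0745,-0.0145],[0,0,0]],[[0,0.0935,-0.0155],[0,0,0]],[[0,0.1125,-0.016],[0,0,0]],[[0,0.1315,-0.0155],[0,0,0]],[[0,0.139,-0.015],[0,0,0]],[[0,0.139,-0.015],[0,0,0]],[[0,0.139,-0.015],[0,0,0]]]'
```

```text
time_s: 5.05
position: [0.5708, -0.0092, 0.2494]
tool_rot: [[0.173, 0.985, 0.001], [0.985, -0.173, -0.001], [-0.001, 0.001, -1.0]]
ft_force: [-8.1, 1.1, 7.3]
grip_width: 0.0106
gripper_force: 40.8
time_s: 6.05
position: [0.6405, -0.0217, 0.2565]
tool_rot: [[0.174, 0.985, 0.005], [0.985, -0.174, -0.002], [-0.001, 0.005, -1.0]]
ft_force: [2.1, -0.7, 4.7]
grip_width: 0.0106
gripper_force: 39.1
```

```bash
python3 -m handwheel '[[[0,0,0],[0,0,0]],[[0,0,0],[0,0,0]],[[0,0,0],[0,0,0]],[[0,0,-0.02],[0,0,0]],[[0,0,-0.06],[0,0,0]],[[0,0,-0.1],[0,0,0]],[[0,0,-0.14],[0,0,0]],[[0,0,-0.16],[0,0,0]],[[0,0,-0.16],[0,0,0]]]' 0.4
python3 rel.py .45 .1 .33 20 .3 .3 .3 82
```

```text
time_s: 6.95
position: [0.6395, -0.021, 0.336]
tool_rot: [[0.173, 0.985, 0.003], [0.985, -0.173, -0.001], [-0.0, 0.003, -1.0]]
ft_force: [0.2, 1.3, -1.1]
grip_width: 0.0342
gripper_force: 0.0
6.95 [ 0.6395 -0.021   0.336 ] [ 0.9849 -0.1731  0.003 ] 0.03422267950701685 [-12.4632  29.2765  45.1658  -0.0038 105.3872  -2.4982]
[[0.1728, -0.4153, 0.0107], [0.0009, 0.0003, -0.1665]]
[[0.5149, -0.7801, 0.0695], [0.0007, 0.0008, -0.5109]]
```

```bash
python3 -m handwheel '[[[0.05,-0.1,0],[0,0,-0.04]],[[0.1,-0.2,0.01],[0,0,-0.08]],[[0.17,-0.3,0.01],[0,0,-0.12]],[[0.2,-0.4,0.01],[0,0,-0.17]],[[0.3,-0.5,0.02],[0,0,-0.21]],[[0.38,-0.58,0.03],[0,0,-0.26]],[[0.45,-0.66,0.05],[0,0,-0.31]],[[0.5,-0.74,0.07],[0,0,-0.35]],[[0.515,-0.78,0.07],[0,0,-0.4]],[[0.515,-0.78,0.07],[0,0,-0.44]]]' 0.5
python3 - <<'E'
from h import *
M=[]
for n,(x0,y0,x1,y1) in(("scene",(215,110,365,270)),("top",(200,170,320,290))):
    im,d=get_image(n);np.savez(n+"1.npz",im=im,d=d);M.append(cv2.resize(im[y0:y1,x0:x1,::-1],None,fx=(3 if n=="scene" else 3),fy=3,interpolation=cv2.INTER_CUBIC))
O=np.zeros((480,450+360,3),np.uint8);O[:480,:450]=M[0];O[:360,450:810]=M[1];cv2.imwrite("pics/b1.png",O[:,:800])
E
```

```text
time_s: 7.95
position: [0.2964, 0.3015, 0.2982]
tool_rot: [[-0.938, 0.346, -0.002], [0.346, 0.938, -0.001], [0.002, -0.001, -1.0]]
ft_force: [0.6, 0.3, 0.3]
grip_width: 0.0427
gripper_force: 0.0
```

View pics/b1.png

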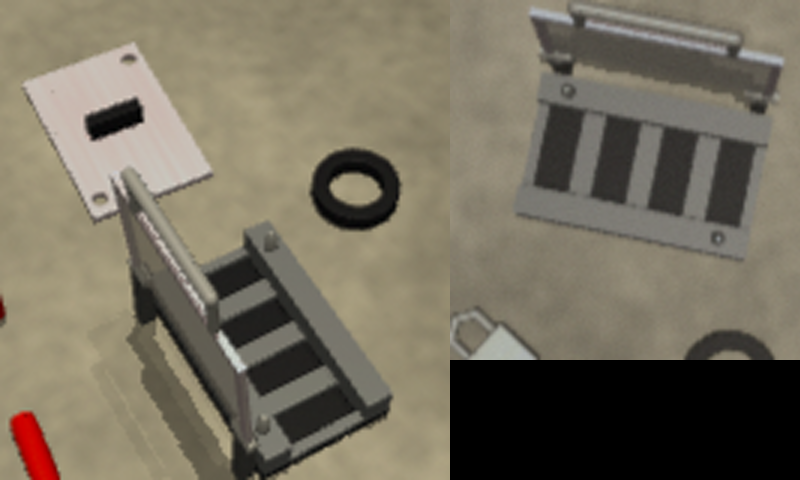

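The guard stands open at about 1.65 rad, clear of the slots. In the top view the pins are at about (239,200) and (289,249), and the four dark slots are visible. I'll get the base pose from the slot blobs and pins, and re-measure the fuses.

```bash
python3 - <<'E'
from h import *
T=np.load("top1.npz")["im"];S=np.load("scene1.npz")["im"]
t=lambda x,y:((x+.5)/3-.5+200,(y+.5)/3-.5+170)
s=lambda x,y:((x+.5)/3-.5+215,(y+.5)/3-.5+110)
for a,b in(((264,414),(118,91)),((271,230),(268,238))):
    print("pin",*tri(s(*a),t(*b)),onz("top",t(*b),.065))
cs=[]
for b in blobs(T,lambda h:h[...,2]<75,(220,195,305,255),60):
    p=np.array([onz("top",q[0],.010)[:2]*1000 for q in b[3]],np.float32);r=cv2.minAreaRect(p);print(b[0],b[1],r);cs.append(r[0])
cs=np.array(cs);print("slots mean",cs.mean(0))
white=lambda h:(h[...,2]>165)&(h[...,1]<60)
for b in blobs(T,white,(118,188,195,268)):
    c=np.array([onz("top",p[0],.033)[:2]*1000 for p in b[3]],np.float32);print("fuse",b[1],cv2.minAreaRect(c))
E
```

```text
pin [0.6099 0.0647 0.0654] 0.0017981196447830912 [0.6093 0.0654 0.065 ]
pin [ 0.4812 -0.073   0.0701] 0.0023946842471112245 [ 0.4804 -0.0722  0.065 ]
324 [235.8611 218.8951] ((561.965087890625, 77.96235656738281), (32.52195739746094, 77.59613037109375), 79.75450134277344)
326 [254.8129 222.6748] ((552.3895874023438, 24.36832046508789), (32.685203552246094, 78.55046081542969), 79.67679595947266)
321 [273.8972 226.6012] ((542.6307983398438, -29.11062240600586), (31.870399475097656, 77.93824005126953), 79.947021484375)
319 [292.9875 230.4326] ((533.0394287109375, -82.84489440917969), (31.266002655029297, 77.84513092041016), 79.86480712890625)
slots mean [547.5062  -2.4062]
fuse [140.5497 206.755 ] ((588.0675048828125, 341.22528076171875), (25.119434356689453, 49.789947509765625), 78.5621566772461)
fuse [165.764  245.2135] ((483.40179443359375, 265.9851989746094), (24.994661331176758, 66.10308837890625), 82.94866180419922)
fuse [136.0473 242.5203] ((490.2794494628906, 348.3092041015625), (24.071455001831055, 47.10890197753906), 76.66153717041016)
```

```bash
python3 rel.py .4834 .2659 .12 83.3 .4834 .2659 .014 83.3
```

```text
8.05 [0.2972 0.3012 0.2985] [ 0.3482  0.9374 -0.0013] 0.042834072209326085 [ 29.252    6.1763  84.6627   0.0207  89.2785 -40.3714]
[[-0.3743, 0.0639, 0.3562], [-0.0004, -0.0006, -0.076]]
[[-0.3746, 0.0642, 0.5682], [-0.0004, -0.0006, -0.076]]
```

```bash
python3 -m handwheel '[[[-0.08,0.01,0.08],[0,0,-0.03]],[[-0.16,0.03,0.16],[0,0,-0.05]],[[-0.24,0.04,0.24],[0,0,-0.076]],[[-0.32,0.05,0.3],[0,0,-0.076]],[[-0.374,0.064,0.356],[0,0,-0.076]],[[-0.374,0.064,0.356],[0,0,-0.076]],[[-0.374,0.064,0.356],[0,0,-0.076]],[[-0.374,0.064,0.356],[0,0,-0.076]]]' 0.5; python3 rel.py .4834 .2659 .014 83.3
```

```text
time_s: 8.85
position: [0.4855, 0.2637, 0.1221]
tool_rot: [[-0.992, 0.124, 0.0], [0.124, 0.992, 0.0], [-0.0, 0.0, -1.0]]
ft_force: [-0.2, -0.0, 0.5]
grip_width: 0.0425
gripper_force: 0.0
8.85 [0.4855 0.2637 0.1221] [0.1243 0.9922 0.0002] 0.042521352834240495 [ 16.2214  27.9326  83.688    0.0059  68.3562 -66.6384]
[[0.0049, 0.0039, 0.2162], [0.0001, 0.0001, -0.0025]]
```

```bash
python3 -m handwheel '[[[0.005,0.004,0.06],[0,0,-0.002]],[[0.005,0.004,0.12],[0,0,-0.002]],[[0.005,0.004,0.17],[0,0,-0.002]],[[0.005,0.004,0.2],[0,0,-0.002]],[[0.005,0.004,0.216],[0,0,-0.002]],[[0.005,0.004,0.216],[0,0,-0.002]],[[0.005,0.004,0.216],[0,0,-0.002]]]' 0.5
python3 -m handwheel '[[[0,0,0],[0,0,0]],[[0,0,0],[0,0,0]],[[0,0,0],[0,0,0]],[[0,0,0],[0,0,0]],[[0,0,0],[0,0,0]]]' 0 60
python3 -m handwheel '[[[0,0,-0.05],[0,0,0]],[[0,0,-0.11],[0,0,0]],[[0,0,-0.19],[0,0,0]],[[0,0,-0.25],[0,0,0]],[[0,0,-0.26],[0,0,0]],[[0,0,-0.26],[0,0,0]]]'
python3 rel.py .5617 .0772 .14 79.9
```

```text
time_s: 9.55
position: [0.484, 0.2664, 0.0148]
tool_rot: [[-0.993, 0.117, 0.002], [0.117, 0.993, 0.001], [-0.002, 0.001, -1.0]]
ft_force: [0.7, -1.0, 0.8]
grip_width: 0.0426
gripper_force: 0.0
time_s: 10.05
position: [0.4842, 0.2663, 0.0148]
tool_rot: [[-0.993, 0.117, 0.002], [0.117, 0.993, 0.001], [-0.002, 0.001, -1.0]]
ft_force: [-2.1, 0.4, 6.9]
grip_width: 0.0267
gripper_force: 60.2
time_s: 10.65
position: [0.4837, 0.2661, 0.144]
tool_rot: [[-0.993, 0.117, 0.002], [0.117, 0.993, 0.0], [-0.002, 0.001, -1.0]]
ft_force: [-0.8, 0.1, -1.7]
grip_width: 0.0267
gripper_force: 59.6
10.65 [0.4837 0.2661 0.144 ] [0.1172 0.9931 0.0007] 0.026749943225182447 [ 16.5239  26.4629  82.1272   0.0002  71.316  -66.7473]
[[-0.1991, -0.3569, 0.008], [0.0002, 0.0005, 0.0187]]
```

```bash
python3 -m handwheel '[[[-0.04,-0.08,0],[0,0,0.01]],[[-0.08,-0.16,0],[0,0,0.019]],[[-0.13,-0.24,0],[0,0,0.019]],[[-0.17,-0.31,0],[0,0,0.019]],[[-0.2,-0.357,0.008],[0,0,0.019]],[[-0.2,-0.357,0.008],[0,0,0.019]],[[-0.2,-0.357,0.008],[0,0,0.019]],[[-0.2,-0.357,0.008],[0,0,0.019]]]'
python3 rel.py .562 .0772 .05 79.9 .562 .0772 .021 79.9
python3 - <<'E'
from h import *
im,d=get_image("top")
white=lambda h:(h[...,2]>165)&(h[...,1]<60)
for b in blobs(im,white,(205,180,320,270),20): print(b[0],b[1],onz("top",b[1],.14))
E
```

```text
time_s: 11.45
position: [0.5613, 0.0779, 0.1385]
tool_rot: [[-0.985, 0.175, -0.002], [0.175, 0.985, 0.0], [0.002, -0.0, -1.0]]
ft_force: [0.7, 0.7, -1.5]
grip_width: 0.0266
gripper_force: 59.7
11.45 [0.5613 0.0779 0.1385] [ 0.1753  0.9845 -0.    ] 0.026644109502233455 [ -4.0691  28.2027  80.0027   0.0125  71.9078 -83.977 ]
[[-0.0019, -0.0012, 0.177], [-0.0, -0.0006, 0.0]]
[[-0.002, -0.0012, 0.235], [-0.0, -0.0006, 0.0]]
24 [303.1667 188.5   ] [ 0.6339 -0.1046  0.14  ]
150 [219.08   204.9067] [0.5876 0.1084 0.14  ]
41 [233.122  253.5854] [0.465  0.0689 0.14  ]
```

Now I'll insert it, slowing at the end.

```bash
python3 -m handwheel '[[[-0.001,-0.001,0.06],[0,0,0]],[[-0.001,-0.001,0.12],[0,0,0]],[[-0.001,-0.001,0.16],[0,0,0]],[[-0.001,-0.001,0.18],[0,0,0]],[[-0.001,-0.001,0.19],[0,0,0]],[[-0.001,-0.001,0.2],[0,0,0]],[[-0.001,-0.001,0.205],[0,0,0]],[[-0.001,-0.001,0.21],[0,0,0]],[[-0.001,-0.001,0.21],[0,0,0]]]'
python3 -m handwheel '[[[0,0,0.006],[0,0,0]],[[0,0,0.012],[0,0,0]],[[0,0,0.018],[0,0,0]],[[0,0,0.022],[0,0,0]],[[0,0,0.024],[0,0,0]],[[0,0,0.026],[0,0,0]],[[0,0,0.026],[0,0,0]]]'
```

```text
time_s: 12.4
position: [0.5626, 0.0765, 0.0345]
tool_rot: [[-0.984, 0.176, 0.0], [0.176, 0.984, -0.0], [-0.0, 0.0, -1.0]]
ft_force: [0.5, -0.7, -1.4]
grip_width: 0.0268
gripper_force: 59.8
time_s: 13.1
position: [0.5625, 0.0765, 0.0213]
tool_rot: [[-0.984, 0.176, -0.0], [0.176, 0.984, -0.0], [0.0, -0.0, -1.0]]
ft_force: [0.0, 0.1, -1.3]
grip_width: 0.0267
gripper_force: 59.8
```

```bash
python3 -m handwheel '[[[0,0,0.002],[0,0,0]],[[0,0,0.002],[0,0,0]],[[0,0,0.002],[0,0,0]],[[0,0,-0.03],[0,0,0]],[[0,0,-0.1],[0,0,0]],[[0,0,-0.18],[0,0,0]],[[0,0,-0.26],[0,0,0]],[[0,0,-0.28],[0,0,0]],[[0,0,-0.28],[0,0,0]]]' 0.5
python3 rel.py .45 .2 .17 78
cat > look.py <<'E'
from h import *
im,d=get_image("top");np.save("last.npy",im)
white=lambda h:(h[...,2]>150)&(h[...,1]<60)
for nm,roi,z in(("bin",(105,175,200,285),.033),("base",(222,195,305,258),.038),("plate",(315,180,440,310),.008)):
  for b in blobs(im,white,roi,60):
    c=np.array([onz("top",p[0],z)[:2]*1000 for p in b[3]],np.float32);r=cv2.minAreaRect(c);print(nm,b[0],b[1],np.round(r[0],1),np.round(r[1],1),round(r[2],1))
E
python3 look.py
```

```text
time_s: 14.0
position: [0.5631, 0.0765, 0.1628]
tool_rot: [[-0.984, 0.176, 0.003], [0.176, 0.984, -0.0], [-0.003, 0.0, -1.0]]
ft_force: [0.0, -0.2, 0.0]
grip_width: 0.0427
gripper_force: 0.0
14.0 [0.5631 0.0765 0.1628] [0.1761 0.9844 0.0004] 0.042717575387325894 [ -4.2002  26.8012  77.9947   0.0005  75.0036 -84.058 ]
[[0.266, 0.2034, -0.0152], [0.0001, 0.0011, 0.0103]]
bin 198 [140.5051 206.7374] [588.3 341.1] [25.8 66.8] 80.0
bin 200 [136.015 242.395] [489.1 348.8] [25.2 67. ] 76.7
plate 3288 [374.3823 247.4948] [ 494.5 -310.6] [199.7 144.5] 76.5
```

```bash
python3 rel.py .4891 .3488 .12 77
```

```text
14.05 [0.5623 0.0765 0.161 ] [ 0.1762  0.9844 -0.    ] 0.042275106345972216 [ -4.2037  26.9115  78.1261  -0.0004  74.9608 -84.055 ]
[[0.2401, 0.5103, 0.0821], [-0.0, 0.0, 0.0158]]
```

```bash
python3 -m handwheel '[[[0.04,0.08,0],[0,0,0.016]],[[0.08,0.16,0],[0,0,0.016]],[[0.12,0.25,0],[0,0,0.016]],[[0.16,0.34,0.02],[0,0,0.016]],[[0.2,0.42,0.04],[0,0,0.016]],[[0.24,0.5,0.06],[0,0,0.016]],[[0.24,0.51,0.08],[0,0,0.016]],[[0.24,0.51,0.082],[0,0,0.016]],[[0.24,0.51,0.082],[0,0,0.016]]]' 0.5
python3 rel.py .4891 .3488 .0145 77
```

```text
time_s: 14.95
position: [0.4892, 0.3476, 0.1191]
tool_rot: [[-0.974, 0.226, -0.002], [0.226, 0.974, -0.001], [0.002, -0.002, -1.0]]
ft_force: [0.4, -0.4, 0.2]
grip_width: 0.0429
gripper_force: 0.0
14.95 [0.4892 0.3476 0.1191] [ 0.2261  0.9741 -0.0018] 0.04287511298017071 [ 24.1103  32.4039  75.7091  -0.0179  72.0343 -52.8186]
[[0.0004, 0.0026, 0.2092], [-0.0006, -0.0006, -0.0004]]
```

```bash
python3 -m handwheel '[[[0,0.002,0.06],[0,0,0]],[[0,0.002,0.12],[0,0,0]],[[0,0.002,0.17],[0,0,0]],[[0,0.002,0.195],[0,0,0]],[[0,0.002,0.209],[0,0,0]],[[0,0.002,0.209],[0,0,0]],[[0,0.002,0.209],[0,0,0]]]' 0.5
python3 -m handwheel '[[[0,0,0],[0,0,0]],[[0,0,0],[0,0,0]],[[0,0,0],[0,0,0]],[[0,0,0],[0,0,0]],[[0,0,0],[0,0,0]]]' 0 60
python3 -m handwheel '[[[0,0,-0.05],[0,0,0]],[[0,0,-0.11],[0,0,0]],[[0,0,-0.19],[0,0,0]],[[0,0,-0.25],[0,0,0]],[[0,0,-0.26],[0,0,0]],[[0,0,-0.26],[0,0,0]]]'
python3 rel.py .5525 .0239 .14 79.9
```

```text
time_s: 15.65
position: [0.4902, 0.3496, 0.0169]
tool_rot: [[-0.974, 0.226, 0.002], [0.226, 0.974, 0.001], [-0.001, 0.001, -1.0]]
ft_force: [-0.3, -0.6, 0.8]
grip_width: 0.0428
gripper_force: 0.0
time_s: 16.15
position: [0.4902, 0.3499, 0.0172]
tool_rot: [[-0.974, 0.225, 0.002], [0.225, 0.974, 0.001], [-0.002, 0.001, -1.0]]
ft_force: [-0.1, -1.1, 5.9]
grip_width: 0.0268
gripper_force: 60.0
time_s: 16.75
position: [0.4894, 0.3496, 0.1461]
tool_rot: [[-0.974, 0.225, 0.001], [0.225, 0.974, 0.0], [-0.001, 0.001, -1.0]]
ft_force: [-0.3, -0.2, -2.3]
grip_width: 0.0266
gripper_force: 59.6
16.75 [0.4894 0.3496 0.1461] [0.2253 0.9743 0.0006] 0.026595067662206238 [ 24.2759  30.8866  73.5856   0.0013  75.4708 -52.7038]
[[-0.2697, -0.6063, 0.0121], [0.0002, 0.0003, -0.0162]]
```

```bash
python3 -m handwheel '[[[-0.04,-0.08,0],[0,0,-0.016]],[[-0.08,-0.17,0],[0,0,-0.016]],[[-0.12,-0.26,0],[0,0,-0.016]],[[-0.16,-0.35,0],[0,0,-0.016]],[[-0.2,-0.44,0],[0,0,-0.016]],[[-0.24,-0.52,0.005],[0,0,-0.016]],[[-0.27,-0.606,0.012],[0,0,-0.016]],[[-0.27,-0.606,0.012],[0,0,-0.016]],[[-0.27,-0.606,0.012],[0,0,-0.016]],[[-0.27,-0.606,0.012],[0,0,-0.016]]]'
python3 rel.py .553 .0239 .035 79.9 .553 .0239 .0232 79.9
```

```text
time_s: 17.75
position: [0.5521, 0.0248, 0.1388]
tool_rot: [[-0.984, 0.175, -0.002], [0.175, 0.984, 0.001], [0.002, 0.0, -1.0]]
ft_force: [0.4, 1.4, -2.2]
grip_width: 0.0268
gripper_force: 59.8
17.75 [0.5521 0.0248 0.1388] [0.1755 0.9845 0.0002] 0.026772287846676346 [ -9.7088  26.9293  82.2818   0.0154  70.9193 -89.6078]
[[-0.0025, -0.0015, 0.2075], [0.0001, -0.0007, -0.0]]
[[-0.0026, -0.0015, 0.2311], [0.0001, -0.0007, -0.0]]
```

```bash
python3 -m handwheel '[[[-0.002,-0.001,0.06],[0,0,0]],[[-0.002,-0.001,0.12],[0,0,0]],[[-0.002,-0.001,0.16],[0,0,0]],[[-0.002,-0.001,0.18],[0,0,0]],[[-0.002,-0.001,0.19],[0,0,0]],[[-0.002,-0.001,0.2],[0,0,0]],[[-0.002,-0.001,0.207],[0,0,0]],[[-0.002,-0.001,0.207],[0,0,0]]]'
python3 -m handwheel '[[[0,0,0.006],[0,0,0]],[[0,0,0.012],[0,0,0]],[[0,0,0.018],[0,0,0]],[[0,0,0.022],[0,0,0]],[[0,0,0.025],[0,0,0]],[[0,0,0.025],[0,0,0]]]'
```

```text
time_s: 18.55
position: [0.5537, 0.0234, 0.0365]
tool_rot: [[-0.984, 0.176, 0.0], [0.176, 0.984, -0.0], [-0.0, -0.0, -1.0]]
ft_force: [0.1, 0.2, -2.0]
grip_width: 0.0268
gripper_force: 59.8
time_s: 19.15
position: [0.5536, 0.0233, 0.0236]
tool_rot: [[-0.984, 0.176, -0.0], [0.176, 0.984, 0.0], [0.0, -0.0, -1.0]]
ft_force: [0.6, -0.2, -0.9]
grip_width: 0.0265
gripper_force: 59.8
```

```bash
python3 -m handwheel '[[[0,0,0.002],[0,0,0]],[[0,0,0.002],[0,0,0]],[[0,0,0.002],[0,0,0]],[[0,0,-0.03],[0,0,0]],[[0,0,-0.1],[0,0,0]],[[0,0,-0.18],[0,0,0]],[[0,0,-0.26],[0,0,0]],[[0,0,-0.28],[0,0,0]],[[0,0,-0.28],[0,0,0]]]' 0.5
python3 look.py;python3 rel.py .5883 .3411 .12 79.5
```

```text
time_s: 20.05
position: [0.5542, 0.0233, 0.1653]
tool_rot: [[-0.984, 0.176, 0.003], [0.176, 0.984, -0.001], [-0.004, -0.0, -1.0]]
ft_force: [-0.1, -0.7, -0.9]
grip_width: 0.0426
gripper_force: 0.0
bin 201 [140.5572 206.6866] [588.5 341. ] [25.8 67.4] 79.6
base 227 [241.1189 208.0308] [590.   62.5] [108.2  18.2] 80.3
plate 3286 [374.4054 247.5338] [ 495.5 -310.9] [199.7 146.7] 76.6
20.1 [0.5534 0.0234 0.1636] [0.1762 0.9844 0.    ] 0.042299111712285155 [ -9.8298  25.5036  80.1385   0.0015  74.3502 -89.6843]
[[0.0433, 0.6378, 0.0872], [0.0, 0.0, 0.002]]
```

```bash
python3 -m handwheel '[[[0,0.08,0],[0,0,0]],[[0.01,0.17,0],[0,0,0]],[[0.02,0.26,0],[0,0,0]],[[0.03,0.35,0.02],[0,0,0.002]],[[0.04,0.44,0.04],[0,0,0.002]],[[0.043,0.53,0.06],[0,0,0.002]],[[0.043,0.6,0.08],[0,0,0.002]],[[0.043,0.638,0.087],[0,0,0.002]],[[0.043,0.638,0.087],[0,0,0.002]],[[0.043,0.638,0.087],[0,0,0.002]]]' 0.5
python3 rel.py .5883 .3411 .0145 79.5
```

```text
time_s: 21.1
position: [0.5881, 0.3406, 0.1185]
tool_rot: [[-0.983, 0.182, -0.003], [0.182, 0.983, -0.001], [0.003, -0.002, -1.0]]
ft_force: [0.3, -0.4, 0.6]
grip_width: 0.0424
gripper_force: 0.0
21.1 [0.5881 0.3406 0.1185] [ 0.182   0.9833 -0.0018] 0.04239815136217854 [ 20.125   39.9006  60.769   -0.0162  79.5095 -59.3828]
[[-0.0007, 0.0015, 0.2079], [-0.0006, -0.0008, 0.0001]]
```

```bash
python3 -m handwheel '[[[0,0.001,0.06],[0,0,0]],[[0,0.001,0.12],[0,0,0]],[[0,0.001,0.17],[0,0,0]],[[0,0.001,0.195],[0,0,0]],[[0,0.001,0.209],[0,0,0]],[[0,0.001,0.21],[0,0,0]],[[0,0.001,0.21],[0,0,0]]]' 0.5
python3 -m handwheel '[[[0,0,0],[0,0,0]],[[0,0,0],[0,0,0]],[[0,0,0],[0,0,0]],[[0,0,0],[0,0,0]],[[0,0,0],[0,0,0]]]' 0 60
python3 -m handwheel '[[[0,0,-0.05],[0,0,0]],[[0,0,-0.11],[0,0,0]],[[0,0,-0.19],[0,0,0]],[[0,0,-0.25],[0,0,0]],[[0,0,-0.26],[0,0,0]],[[0,0,-0.26],[0,0,0]]]'
python3 rel.py .5438 -.0297 .14 79.9
```

```text
time_s: 21.8
position: [0.5894, 0.3415, 0.0165]
tool_rot: [[-0.983, 0.183, 0.002], [0.183, 0.983, 0.001], [-0.002, 0.001, -1.0]]
ft_force: [0.2, 0.2, 0.9]
grip_width: 0.0431
gripper_force: 0.0
time_s: 22.3
position: [0.5895, 0.3418, 0.0169]
tool_rot: [[-0.983, 0.182, 0.002], [0.182, 0.983, 0.001], [-0.002, 0.001, -1.0]]
ft_force: [-0.7, 0.6, 5.4]
grip_width: 0.0265
gripper_force: 60.4
time_s: 22.9
position: [0.5888, 0.3417, 0.1458]
tool_rot: [[-0.983, 0.182, 0.001], [0.182, 0.983, 0.0], [-0.001, 0.001, -1.0]]
ft_force: [-0.2, 0.0, -1.4]
grip_width: 0.0268
gripper_force: 59.5
22.9 [0.5888 0.3417 0.1458] [0.1823 0.9832 0.0007] 0.02681418433017914 [ 20.1858  38.6156  58.6314   0.0008  82.681  -59.3117]
[[-0.0469, -0.7467, 0.0112], [0.0002, 0.0003, -0.0022]]
```

```bash
python3 -m handwheel '[[[0,-0.08,0],[0,0,0]],[[-0.01,-0.17,0],[0,0,0]],[[-0.02,-0.26,0],[0,0,0]],[[-0.03,-0.35,0],[0,0,-0.002]],[[-0.04,-0.44,0],[0,0,-0.002]],[[-0.047,-0.53,0],[0,0,-0.002]],[[-0.047,-0.61,0],[0,0,-0.002]],[[-0.047,-0.69,0.01],[0,0,-0.002]],[[-0.047,-0.747,0.011],[0,0,-0.002]],[[-0.047,-0.747,0.011],[0,0,-0.002]]]'
python3 -m handwheel '[[[0,0,0],[0,0,0]],[[0,0,0],[0,0,0]]]'
python3 rel.py .544 -.0297 .035 79.9 .544 -.0297 .023 79.9
```

```text
time_s: 23.9
position: [0.5425, -0.0327, 0.1379]
tool_rot: [[-0.984, 0.18, -0.004], [0.18, 0.984, 0.0], [0.004, -0.0, -1.0]]
ft_force: [-0.1, 0.5, -0.7]
grip_width: 0.0263
gripper_force: 59.6
time_s: 24.1
position: [0.5435, -0.0289, 0.139]
tool_rot: [[-0.985, 0.175, -0.001], [0.175, 0.985, 0.001], [0.002, 0.0, -1.0]]
ft_force: [-1.1, 0.3, -1.1]
grip_width: 0.0264
gripper_force: 59.6
24.1 [ 0.5435 -0.0289  0.139 ] [0.1753 0.9845 0.0004] 0.026350443862345616 [-15.5213  26.1448  83.6481   0.0151  70.2997 -95.4305]
[[-0.0015, -0.0014, 0.2081], [0.0001, -0.0005, 0.0]]
[[-0.0016, -0.0014, 0.2321], [0.0001, -0.0005, 0.0]]
```

```bash
python3 -m handwheel '[[[-0.001,-0.001,0.06],[0,0,0]],[[-0.001,-0.001,0.12],[0,0,0]],[[-0.001,-0.001,0.16],[0,0,0]],[[-0.001,-0.001,0.18],[0,0,0]],[[-0.001,-0.001,0.19],[0,0,0]],[[-0.001,-0.001,0.2],[0,0,0]],[[-0.001,-0.001,0.208],[0,0,0]],[[-0.001,-0.001,0.208],[0,0,0]]]'
python3 -m handwheel '[[[0,0,0.006],[0,0,0]],[[0,0,0.012],[0,0,0]],[[0,0,0.018],[0,0,0]],[[0,0,0.022],[0,0,0]],[[0,0,0.026],[0,0,0]],[[0,0,0.026],[0,0,0]]]'
```

```text
time_s: 24.9
position: [0.5443, -0.0305, 0.036]
tool_rot: [[-0.984, 0.176, 0.0], [0.176, 0.984, -0.0], [-0.0, -0.0, -1.0]]
ft_force: [0.3, -0.0, -1.0]
grip_width: 0.0267
gripper_force: 59.7
time_s: 25.5
position: [0.5442, -0.0306, 0.0226]
tool_rot: [[-0.984, 0.176, -0.0], [0.176, 0.984, 0.0], [0.0, 0.0, -1.0]]
ft_force: [-0.6, -0.4, -1.3]
grip_width: 0.0269
gripper_force: 59.7
```

```bash
python3 -m handwheel '[[[0,0,0.001],[0,0,0]],[[0,0,0.001],[0,0,0]],[[0,0,0.001],[0,0,0]],[[0,0,-0.03],[0,0,0]],[[0,0,-0.1],[0,0,0]],[[0,0,-0.18],[0,0,0]],[[0,0,-0.26],[0,0,0]],[[0,0,-0.28],[0,0,0]],[[0,0,-0.28],[0,0,0]]]' 0.5
python3 rel.py .49 -.3095 .15 76.4
```

```text
time_s: 26.4
position: [0.5447, -0.0306, 0.1643]
tool_rot: [[-0.984, 0.176, 0.003], [0.176, 0.984, -0.001], [-0.003, -0.0, -1.0]]
ft_force: [-0.8, 0.8, -0.4]
grip_width: 0.0426
gripper_force: 0.0
26.4 [ 0.5447 -0.0306  0.1643] [ 0.1761  0.9844 -0.0003] 0.04256026382352862 [-15.6547  24.6094  81.5691  -0.0002  73.6266 -95.5117]
[[0.0095, -0.5683, 0.0287], [-0.0001, 0.0011, 0.0192]]
```

```bash
python3 -m handwheel '[[[0,-0.08,0],[0,0,0.01]],[[0,-0.16,0],[0,0,0.019]],[[0,-0.24,0],[0,0,0.019]],[[0,-0.32,0],[0,0,0.019]],[[0.01,-0.4,0],[0,0,0.019]],[[0.01,-0.48,0.02],[0,0,0.019]],[[0.01,-0.54,0.028],[0,0,0.019]],[[0.01,-0.568,0.028],[0,0,0.019]],[[0.01,-0.568,0.028],[0,0,0.019]],[[0.01,-0.568,0.028],[0,0,0.019]]]' 0.5
python3 look.py; python3 - <<'E'
from h import *
T=np.load("last.npy");S,d=get_image("scene")
M=np.zeros((480,800,3),np.uint8)
M[:360,:360]=cv2.resize(T[170:290,200:320,::-1],None,fx=3,fy=3);M[:480,360:800]=cv2.resize(S[110:270,215:365,::-1],(450,480))[:,:440]
cv2.imwrite("pics/f1.png",M)
E
python3 rel.py .49 -.3095 .05 76.4
```

```text
time_s: 27.4
position: [0.4893, -0.3081, 0.1483]
tool_rot: [[-0.972, 0.234, -0.001], [0.234, 0.972, 0.001], [0.001, 0.001, -1.0]]
ft_force: [-0.2, 1.1, 0.5]
grip_width: 0.0423
gripper_force: 0.0
bin 121 [195.5207 237.4298] [504.3 185.2] [54.4 24.8] 13.5
base 223 [235.3139 217.8655] [562.6  76.9] [25.9 69.6] 80.4
base 223 [254.5471 221.5336] [553.3  23.8] [25.9 70. ] 80.3
base 223 [274.0179 225.4843] [544. -30.] [25.3 69.4] 80.0
plate 258 [413.7093 246.2519] [ 494.9 -418.9] [114.2  19.9] 45.5
plate 242 [345.0992 251.5537] [ 478.9 -227.1] [60.4 33.6] 46.0
plate 66 [363.0455 261.7121] [ 450.2 -278. ] [21.3 35.4] 45.7
plate 304 [390.5855 268.1217] [ 437.  -355.2] [90.  36.2] 48.9
27.5 [ 0.4896 -0.3077  0.1489] [0.233  0.9725 0.0004] 0.042677025787272484 [ -43.877    28.6085   77.309     0.012    74.1069 -120.4047]
[[-0.0017, -0.0034, 0.1977], [0.0001, -0.0001, 0.0007]]
```

View pics/f1.png

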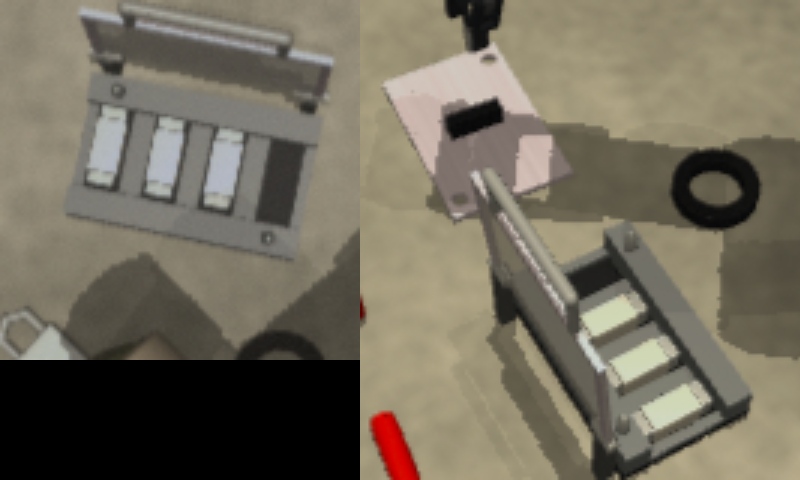

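Three fuses lie in slots 3, 2 and 1 (top px (235,218), (255,222), (274,225)), with slot 0 empty. I also have an unexplained white blob at top px (195,237), so I'll check that before going on.

```bash
python3 - <<'E'
from h import *
T=np.load("last.npy");cv2.imwrite("pics/f2.png",cv2.resize(T[170:310,100:300,::-1],None,fx=3,fy=3))
E
```

```text
(no output)
```

View pics/f2.png

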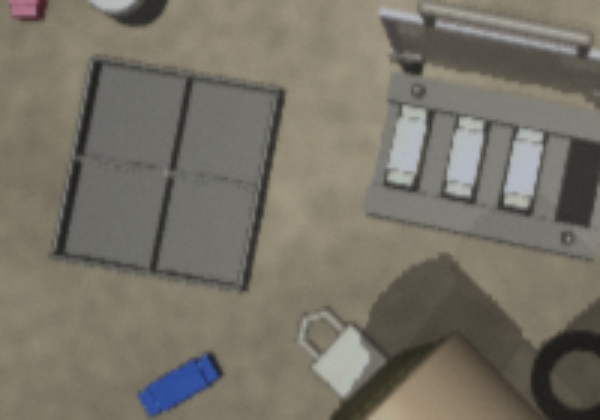

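The blob is only bright ledge. All the compartments are empty, so there were three fuses and all are seated. Next I'll grasp the plate's fin.

```bash
python3 rel.py .49 -.3095 .0125 76.4;python3 -m handwheel '[[[-0.002,-0.003,0.05],[0,0,0]],[[-0.002,-0.003,0.1],[0,0,0]],[[-0.002,-0.003,0.16],[0,0,0]],[[-0.002,-0.003,0.21],[0,0,0]],[[-0.002,-0.003,0.25],[0,0,0]],[[-0.002,-0.003,0.268],[0,0,0]],[[-0.002,-0.003,0.27],[0,0,0]],[[-0.002,-0.003,0.27],[0,0,0]],[[-0.002,-0.003,0.27],[0,0,0]]]' 0.5
python3 rel.py .49 -.3095 .0125 76.4
```

```text
27.5 [ 0.4896 -0.3077  0.1489] [0.233  0.9725 0.0004] 0.042677025787272484 [ -43.877    28.6085   77.309     0.012    74.1069 -120.4047]
[[-0.0017, -0.0034, 0.2727], [0.0001, -0.0001, 0.0007]]
time_s: 28.4
position: [0.4904, -0.3111, 0.015]
tool_rot: [[-0.972, 0.234, 0.001], [0.234, 0.972, -0.001], [-0.002, -0.001, -1.0]]
ft_force: [0.5, 0.3, -0.1]
grip_width: 0.0423
gripper_force: 0.0
28.4 [ 0.4904 -0.3111  0.015 ] [ 0.2343  0.9722 -0.001 ] 0.04225625115014092 [ -44.0629   38.239    85.2453    0.0005   56.3982 -120.5145]
[[0.0015, 0.0029, 0.005], [-0.0003, 0.0006, 0.0003]]
```

```bash
python3 -m handwheel '[[[0.001,0.003,0.003],[0,0,0]],[[0.001,0.003,0.003],[0,0,0]],[[0.001,0.003,0.003],[0,0,0]]]' 0.5
python3 -m handwheel '[[[0,0,0],[0,0,0]],[[0,0,0],[0,0,0]],[[0,0,0],[0,0,0]],[[0,0,0],[0,0,0]],[[0,0,0],[0,0,0]],[[0,0,0],[0,0,0]]]' 0 100
python3 -m handwheel '[[[0,0,-0.02],[0,0,0]],[[0,0,-0.05],[0,0,0]],[[0,0,-0.1],[0,0,0]],[[0,0,-0.16],[0,0,0]],[[0,0,-0.22],[0,0,0]],[[0,0,-0.26],[0,0,0]],[[0,0,-0.26],[0,0,0]],[[0,0,-0.26],[0,0,0]]]'
python3 - <<'E'
from h import *
for n,r in(("top",(310,180,440,310)),("scene",(205,70,335,200))):
    im,d=get_image(n);np.savez(n+"2.npz",im=im,d=d)
    cv2.imwrite(f"pics/p_{n}.png",cv2.resize(im[r[1]:r[3],r[0]:r[2],::-1],None,fx=3,fy=3))
a=cv2.imread("pics/p_top.png");b=cv2.imread("pics/p_scene.png");cv2.imwrite("pics/p1.png",np.hstack([a,b]))
E
```

```text
time_s: 28.7
position: [0.4897, -0.3093, 0.0126]
tool_rot: [[-0.972, 0.235, 0.0], [0.235, 0.972, -0.0], [-0.0, -0.0, -1.0]]
ft_force: [-0.1, 0.0, 0.2]
grip_width: 0.0428
gripper_force: 0.0
time_s: 29.3
position: [0.4897, -0.3095, 0.0128]
tool_rot: [[-0.972, 0.235, 0.0], [0.235, 0.972, -0.0], [-0.0, -0.0, -1.0]]
ft_force: [-1.2, -0.2, 5.6]
grip_width: 0.0137
gripper_force: 98.6
time_s: 30.1
position: [0.4893, -0.3089, 0.1415]
tool_rot: [[-0.972, 0.235, -0.001], [0.235, 0.972, 0.001], [0.001, 0.001, -1.0]]
ft_force: [0.2, -0.4, -4.9]
grip_width: 0.0139
gripper_force: 98.1
```

View pics/p1.png

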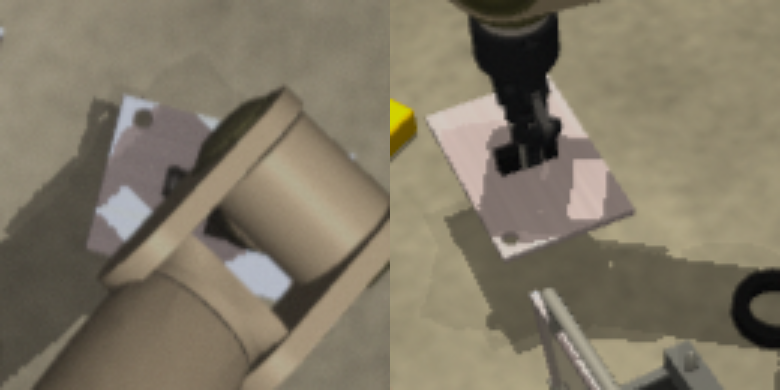

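The plate hangs level in the grip. Its far-left hole is visible in both views, at top crop (143,118) and scene crop (120,238). I'll use it to check the plate's offset in the grip.

```bash
python3 - <<'E'
from h import *
f=lambda x,y,x0,y0:((x+.5)/3-.5+x0,(y+.5)/3-.5+y0)
a=f(120,238,205,70);b=f(143,118,310,180)
p,g=tri(a,b);print(p,g)
# top-surface height of plate = TCP z - .0128 + .008 ; hole expected from TCP at plate centre, yaw -13.6
tcp=np.array([.4893,-.3089,.1415]);z=tcp[2]-.0048
print(onz("top",b,z),onz("scene",a,z))
for yw in(-13.3,-13.6,-13.9):
    c,s=np.cos(np.radians(yw)),np.sin(np.radians(yw));print(yw,tcp[:2]+np.array([[c,-s],[s,c]])@[.052,.080])
E
python3 rel.py .547 -.003 .2 79.9
```

```text
[ 0.5597 -0.2439  0.1349] 0.0010209276663173759
[ 0.5592 -0.2433  0.1367] [ 0.5609 -0.243   0.1367]
-13.3 [ 0.5583 -0.243 ]
-13.6 [ 0.5587 -0.2434]
-13.9 [ 0.559  -0.2437]
30.2 [ 0.4891 -0.3087  0.1407] [0.2346 0.9721 0.0017] 0.01328318125872231 [ -43.9837   29.164    77.8117    0.002    73.2144 -120.4141]
[[0.0312, 0.6218, -0.1175], [0.0006, -0.0009, -0.0193]]
```

```bash
python3 -m handwheel '[[[0.06,0.06,-0.02],[0,0,-0.01]],[[0.06,0.12,-0.04],[0,0,-0.019]],[[0.06,0.2,-0.06],[0,0,-0.019]],[[0.06,0.28,-0.06],[0,0,-0.019]],[[0.06,0.36,-0.06],[0,0,-0.019]],[[0.06,0.44,-0.06],[0,0,-0.019]],[[0.06,0.52,-0.06],[0,0,-0.019]],[[0.06,0.58,-0.06],[0,0,-0.019]],[[0.06,0.622,-0.06],[0,0,-0.019]],[[0.06,0.622,-0.06],[0,0,-0.019]]]'
python3 - <<'E'
from h import *
T=cv2.cvtColor(np.load("top1.npz")["im"],cv2.COLOR_RGB2GRAY)
print(T[193:208,232:246]);print(T[241:257,282:297])
E
python3 rel.py .5468 -.003 .12 79.9
```

```text
time_s: 31.2
position: [0.5332, 0.0025, 0.171]
tool_rot: [[-0.985, 0.173, -0.002], [0.173, 0.985, 0.001], [0.003, 0.001, -1.0]]
ft_force: [-0.3, 0.2, -3.8]
grip_width: 0.0138
gripper_force: 98.5
[[136 131  85  47  42  38  36  38  64 134 141 142 142 141]
 [126 124 109  84  82  59  55  51  78 137 143 142 143 141]
 [119 118 116 109 109 101  99 103 111 131 135 136 137 135]
 [118 117 120 118 119 118 116 117 119 123 126 124 125 126]
 [119 119 118 119 118 115 106 108 115 118 117 120 122 121]
 [117 115 117 119 114  99  89  90  90 110 119 120 119 119]
 [119 117 118 118 115  89 120 114  81  85 114 119 120 120]
 [119 116 118 120 114  82 110  96  74  72 113 118 119 119]
 [118 122 119 118 115  90  87  77  72  89 112 120 120 119]
 [119 118 117 120 118 109  97  83  84 109 117 118 120 120]
 [101 114 114 113 117 114 112 108 108 118 120 118 119 117]
 [ 88  80  81  83  96 103 110 115 115 116 117 118 118 119]
 [102  63  54  53  64  65  74  80  81  98 104 114 112 114]
 [112  61  46  46  47  49  47  49  54  62  68  76  84  85]
 [103  57  47  47  47  47  47  47  46  51  50  50  63  85]]
[[123 126 123  79  
[... 473 characters left out ...]
29 125 128]
 [125 125 128 126 122  76  88 137  92  96 125 126 127 128 125]
 [127 129 127 128 121  83  82 111  89 107 124 129 126 129 129]
 [128 127 128 128 124 111  99  98 109 120 129 127 127 129 125]
 [124 122 125 125 127 126 121 117 123 127 129 128 128 128 127]
 [ 97  97 113 114 122 124 122 126 127 129 126 128 128 130 126]
 [117 106 114 103  97  97  97 113 113 122 123 126 127 123 128]
 [134 129 128 125 122 119 108 109  89  92  96  98 113 113 122]
 [134 136 136 138 137 135 126 126 117 116 113 106 107  96  99]]
31.2 [0.5332 0.0025 0.171 ] [0.1731 0.9849 0.0007] 0.013848953990132709 [-12.4764  23.2098  82.705    0.0372  74.2365 -92.52  ]
[[-0.0289, -0.0063, 0.1019], [0.0002, -0.0008, 0.0007]]
```

```bash
python3 -m handwheel '[[[-0.015,-0.006,0.03],[0,0,0.001]],[[-0.0285,-0.006,0.06],[0,0,0.001]],[[-0.0285,-0.006,0.09],[0,0,0.001]],[[-0.0285,-0.006,0.11],[0,0,0.001]],[[-0.0285,-0.006,0.12],[0,0,0.001]],[[-0.0285,-0.006,0.12],[0,0,0.001]],[[-0.0285,-0.006,0.12],[0,0,0.001]]]'
python3 rel.py .5466 -.003 .085 79.9
```

```text
time_s: 31.9
position: [0.5472, -0.0056, 0.1127]
tool_rot: [[-0.984, 0.179, 0.001], [0.179, 0.984, -0.0], [-0.001, -0.0, -1.0]]
ft_force: [0.1, -0.1, -3.7]
grip_width: 0.0133
gripper_force: 98.4
31.9 [ 0.5472 -0.0056  0.1127] [ 0.1795  0.9838 -0.    ] 0.013349971760710561 [-12.9837  28.113   85.2404   0.0007  66.6092 -92.6451]
[[0.0022, 0.0049, 0.0554], [-0.0, 0.0002, -0.0013]]
```

```bash
python3 -m handwheel '[[[0.002,0.005,0.02],[0,0,-0.001]],[[0.002,0.005,0.04],[0,0,-0.001]],[[0.002,0.005,0.055],[0,0,-0.001]],[[0.002,0.005,0.055],[0,0,-0.001]],[[0.002,0.005,0.055],[0,0,-0.001]]]'
python3 rel.py .5466 -.003 .071 79.9
```

```text
time_s: 32.4
position: [0.5465, -0.0028, 0.0847]
tool_rot: [[-0.984, 0.176, -0.0], [0.176, 0.984, 0.0], [0.0, -0.0, -1.0]]
ft_force: [0.6, -0.1, -3.2]
grip_width: 0.0139
gripper_force: 98.4
32.4 [ 0.5465 -0.0028  0.0847] [ 0.1762  0.9843 -0.    ] 0.01391608038172898 [-12.7098  30.1085  87.2171  -0.003   62.6943 -92.5574]
[[-0.0003, -0.0003, 0.0274], [-0.0, -0.0001, -0.0003]]
```

```bash
python3 -m handwheel '[[[0,0,0.005],[0,0,0]],[[0,0,0.01],[0,0,0]],[[0,0,0.013],[0,0,0]],[[0,0,0.016],[0,0,0]],[[0,0,0.019],[0,0,0]],[[0,0,0.022],[0,0,0]],[[0,0,0.024],[0,0,0]],[[0,0,0.026],[0,0,0]],[[0,0,0.026],[0,0,0]]]'
```

```text
time_s: 33.3
position: [0.5464, -0.0028, 0.0717]
tool_rot: [[-0.984, 0.176, -0.0], [0.176, 0.984, 0.0], [0.0, 0.0, -1.0]]
ft_force: [-0.6, -0.2, -4.4]
grip_width: 0.0139
gripper_force: 98.4
```

```bash
python3 -m handwheel '[[[0,0,0.004],[0,0,0]],[[0,0,0.008],[0,0,0]],[[0,0,0.012],[0,0,0]],[[0,0,0.016],[0,0,0]],[[0,0,0.02],[0,0,0]],[[0,0,0.023],[0,0,0]],[[0,0,0.026],[0,0,0]],[[0,0,0.028],[0,0,0]],[[0,0,0.028],[0,0,0]]]'
```

```text
time_s: 34.2
position: [0.5464, -0.0028, 0.0577]
tool_rot: [[-0.984, 0.176, -0.0], [0.176, 0.984, 0.0], [0.0, -0.0, -1.0]]
ft_force: [-1.0, -0.5, -4.6]
grip_width: 0.0135
gripper_force: 98.4
```

```bash
python3 -m handwheel '[[[0,0,0.001],[0,0,0]],[[0,0,0.002],[0,0,0]],[[0,0,0.002],[0,0,0]]]'
python3 -m handwheel '[[[0,0,0],[0,0,0]],[[0,0,0],[0,0,0]],[[0,0,0],[0,0,0]],[[0,0,0],[0,0,0]]]' 0.5
python3 -m handwheel '[[[0,0,-0.02],[0,0,0]],[[0,0,-0.06],[0,0,0]],[[0,0,-0.12],[0,0,0]],[[0,0,-0.2],[0,0,0]],[[0,0,-0.28],[0,0,0]],[[0,0,-0.36],[0,0,0]],[[0,0,-0.36],[0,0,0]]]'
python3 rel.py .35 .0 .33 -9.9
```

```text
time_s: 34.5
position: [0.5465, -0.0028, 0.0569]
tool_rot: [[-0.984, 0.176, 0.0], [0.176, 0.984, -0.0], [-0.0, -0.0, -1.0]]
ft_force: [-0.3, 0.4, -4.0]
grip_width: 0.0133
gripper_force: 98.5
time_s: 34.9
position: [0.5466, -0.0028, 0.0571]
tool_rot: [[-0.984, 0.176, 0.001], [0.176, 0.984, -0.0], [-0.001, -0.0, -1.0]]
ft_force: [-0.0, 0.2, -0.5]
grip_width: 0.0431
gripper_force: 0.0
time_s: 35.6
position: [0.5481, -0.003, 0.2431]
tool_rot: [[-0.984, 0.176, 0.011], [0.176, 0.984, -0.002], [-0.011, -0.0, -1.0]]
ft_force: [1.2, 0.5, 0.9]
grip_width: 0.0429
gripper_force: 0.0
35.6 [ 0.5481 -0.003   0.2431] [ 0.1759  0.9844 -0.0005] 0.04294495010974213 [-12.694   20.8642  73.8305   0.001   84.6624 -92.5607]
[[0.3891, -0.0639, -0.1781], [0.0027, 0.0029, 0.4987]]
```

```bash
python3 -m handwheel '[[[0.05,0,-0.04],[0,0,0.04]],[[0.12,0,-0.08],[0,0,0.09]],[[0.2,-0.02,-0.12],[0,0,0.13]],[[0.28,-0.04,-0.178],[0,0,0.18]],[[0.35,-0.064,-0.178],[0,0,0.22]],[[0.389,-0.064,-0.178],[0,0,0.27]],[[0.389,-0.064,-0.178],[0,0,0.32]],[[0.389,-0.064,-0.178],[0,0,0.36]],[[0.389,-0.064,-0.178],[0,0,0.41]],[[0.389,-0.064,-0.178],[0,0,0.45]]]' 0.4
python3 -m handwheel '[[[0,0,0],[0,0,0.045]],[[0,0,0],[0,0,0.045]]]'
python3 - <<'E'
from h import *
M=np.zeros((480,800,3),np.uint8)
for n,(x0,y0,x1,y1),o in(("top",(200,170,320,290),0),("scene",(215,110,362,270),360)):
    im,d=get_image(n);np.savez(n+"3.npz",im=im,d=d);c=cv2.resize(im[y0:y1,x0:x1,::-1],None,fx=3,fy=3);c=c[:,:800-o];M[:c.shape[0],o:o+c.shape[1]]=c
cv2.imwrite("pics/g1.png",M)
E
python3 rel.py .64 -.0217 .34 -9.9
```

```text
time_s: 36.6
position: [0.349, 0.0001, 0.326]
tool_rot: [[0.026, 1.0, 0.0], [1.0, -0.026, -0.0], [-0.0, 0.0, -1.0]]
ft_force: [-0.3, -0.5, -0.1]
grip_width: 0.0341
gripper_force: 0.0
time_s: 36.8
position: [0.3491, 0.0001, 0.3259]
tool_rot: [[0.162, 0.987, 0.0], [0.987, -0.162, -0.0], [-0.0, 0.0, -1.0]]
ft_force: [-0.1, 0.1, 0.4]
grip_width: 0.0342
gripper_force: 0.0
36.9 [0.3492 0.0001 0.3259] [ 0.9876 -0.157   0.0001] 0.034324196035386355 [-19.6551  -2.9071  89.6785   0.001   93.2238 -10.6233]
[[0.0483, 0.5812, -0.0281], [0.0, -0.0, 0.0048]]
```

View pics/g1.png

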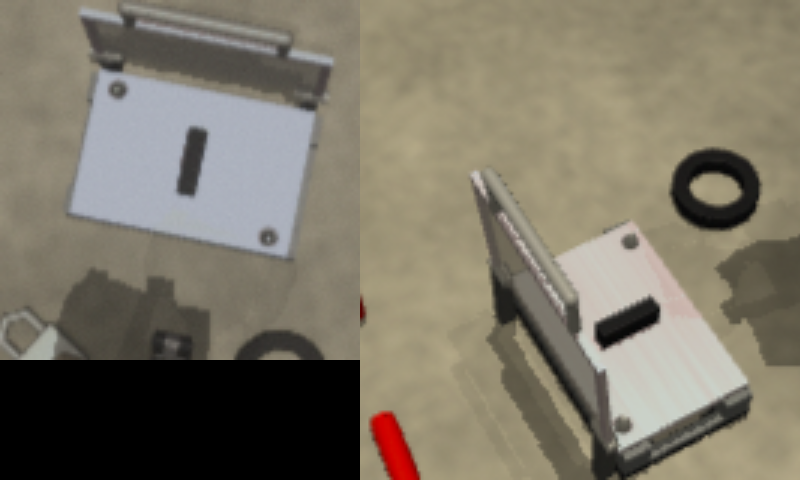

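The plate sits over both pins, which show in its holes at top px (239,200) and (289,249). I'll check flushness by depth, then go to the bar.

```bash
python3 - <<'E'
from h import *
D=np.load("top3.npz")["d"];c=C["top"];R=np.array(c["R"]);K=np.array(c["K"])
v,u=np.mgrid[198:252,225:305];z=D[v,u];P=(np.c_[(u*z).ravel(),(v*z).ravel(),z.ravel()]@np.linalg.inv(K).T-np.array(c["t"]))@R
L=P-[.5466,-.003,0];a=np.radians(-10);x=L[:,0]*np.cos(a)+L[:,1]*np.sin(a);y=-L[:,0]*np.sin(a)+L[:,1]*np.cos(a)
m=(abs(x)<.06)&(abs(y)<.095)&(P[:,2]>.03)&(P[:,2]<.06);s=np.linalg.lstsq(np.c_[x[m],y[m],np.ones(m.sum())],P[m,2],rcond=None)[0];print("tilt x,y, top z",s,m.sum())
E
python3 -m handwheel '[[[0.01,0.08,-0.028],[0,0,0.005]],[[0.02,0.17,-0.028],[0,0,0.005]],[[0.03,0.26,-0.028],[0,0,0.005]],[[0.048,0.35,-0.028],[0,0,0.005]],[[0.048,0.44,-0.028],[0,0,0.005]],[[0.048,0.52,-0.028],[0,0,0.005]],[[0.048,0.581,-0.028],[0,0,0.005]],[[0.048,0.581,-0.028],[0,0,0.005]],[[0.048,0.581,-0.028],[0,0,0.005]],[[0.048,0.581,-0.028],[0,0,0.005]]]' 0.4
python3 rel.py .64 -.0217 .2565 -9.9
```

```text
tilt x,y, top z [0.0003 0.0006 0.052 ] 2909
time_s: 37.9
position: [0.6392, -0.0228, 0.3404]
tool_rot: [[0.175, 0.985, 0.0], [0.985, -0.175, -0.0], [-0.0, 0.0, -1.0]]
ft_force: [-0.1, -0.1, 0.8]
grip_width: 0.0341
gripper_force: 0.0
37.9 [ 0.6392 -0.0228  0.3404] [ 0.9846 -0.1747  0.0004] 0.034132676916061505 [-12.6235  29.326   44.3796   0.0005 106.2726  -2.5602]
[[0.0023, 0.0011, 0.1679], [0.0001, 0.0, -0.0009]]
```

```bash
python3 -m handwheel '[[[0.001,0.001,0.04],[0,0,0]],[[0.001,0.001,0.08],[0,0,0]],[[0.001,0.001,0.12],[0,0,0]],[[0.001,0.001,0.15],[0,0,0]],[[0.001,0.001,0.166],[0,0,0]],[[0.001,0.001,0.166],[0,0,0]],[[0.001,0.001,0.166],[0,0,0]]]' 0.4
python3 -m handwheel '[[[0,0,0],[0,0,0]],[[0,0,0],[0,0,0]],[[0,0,0],[0,0,0]],[[0,0,0],[0,0,0]],[[0,0,0],[0,0,0]]]' 0 40; python3 rel.py .64 -.0217 .2565 -9.9
```

```text
time_s: 38.6
position: [0.6405, -0.0226, 0.2581]
tool_rot: [[0.176, 0.984, 0.002], [0.984, -0.176, -0.0], [-0.0, 0.002, -1.0]]
ft_force: [-0.6, -0.1, 0.1]
grip_width: 0.034
gripper_force: 0.0
time_s: 39.1
position: [0.6407, -0.0226, 0.2579]
tool_rot: [[0.176, 0.984, 0.002], [0.984, -0.176, -0.0], [-0.0, 0.002, -1.0]]
ft_force: [-2.5, -0.1, 6.7]
grip_width: 0.0104
gripper_force: 39.1
39.1 [ 0.6407 -0.0226  0.2579] [ 0.9844 -0.1761  0.0017] 0.010436556281170378 [-12.5848  30.4886  55.3943  -0.0022  94.02    -2.4399]
[[0.0016, -0.0017, 0.0028], [0.0005, 0.0, -0.0014]]
```

```bash
python3 -m handwheel '[[[0,-0.019,-0.001],[0,0,0]],[[0,-0.038,-0.001],[0,0,0]],[[0,-0.057,0],[0,0,0]],[[0,-0.076,0.0015],[0,0,0]],[[0,-0.0945,0.0045],[0,0,0]],[[0,-0.113,0.008],[0,0,0]],[[0,-0.1315,0.0125],[0,0,0]],[[0,-0.15,0.018],[0,0,0]],[[0,-0.168,0.0245],[0,0,0]],[[0,-0.185,0.032],[0,0,0]]]'
python3 -m handwheel '[[[0,-0.017,0.008],[0,0,0]],[[0,-0.034,0.017],[0,0,0]],[[0,-0.05,0.027],[0,0,0]],[[0,-0.066,0.038],[0,0,0]],[[0,-0.081,0.049],[0,0,0]],[[0,-0.0955,0.0615],[0,0,0]],[[0,-0.1095,0.0745],[0,0,0]],[[0,-0.123,0.088],[0,0,0]],[[0,-0.1355,0.102],[0,0,0]],[[0,-0.147,0.117],[0,0,0]]]'
```

```text
time_s: 40.1
position: [0.5502, -0.0064, 0.2417]
tool_rot: [[0.176, 0.984, 0.004], [0.984, -0.176, -0.001], [0.0, 0.004, -1.0]]
ft_force: [3.4, 0.1, 3.6]
grip_width: 0.0107
gripper_force: 41.6
time_s: 41.1
position: [0.4765, 0.0068, 0.1818]
tool_rot: [[0.176, 0.984, -0.0], [0.984, -0.176, 0.0], [-0.0, -0.0, -1.0]]
ft_force: [1.4, 0.4, 3.2]
grip_width: 0.0104
gripper_force: 42.7
```

```bash
python3 -m handwheel '[[[0,-0.011,0.015],[0,0,0]],[[0,-0.0215,0.031],[0,0,0]],[[0,-0.031,0.048],[0,0,0]],[[0,-0.0395,0.065],[0,0,0]],[[0,-0.0475,0.082],[0,0,0]],[[0,-0.0545,0.0995],[0,0,0]],[[0,-0.0605,0.1175],[0,0,0]],[[0,-0.0645,0.132],[0,0,0]],[[0,-0.068,0.147],[0,0,0]],[[0,-0.0705,0.158],[0,0,0]]]'
python3 -m handwheel '[[[0,-0.002,0.011],[0,0,0]],[[0,-0.0035,0.0225],[0,0,0]],[[0,-0.005,0.034],[0,0,0]],[[0,-0.0055,0.0415],[0,0,0]],[[0,-0.006,0.049],[0,0,0]],[[0,-0.0065,0.0565],[0,0,0]],[[0,-0.007,0.062],[0,0,0]],[[0,-0.007,0.066],[0,0,0]],[[0,-0.007,0.069],[0,0,0]],[[0,-0.007,0.069],[0,0,0]]]'
```

```text
time_s: 42.1
position: [0.4418, 0.013, 0.1025]
tool_rot: [[0.176, 0.984, -0.001], [0.984, -0.176, 0.0], [0.0, -0.002, -1.0]]
ft_force: [-2.5, 0.7, 3.6]
grip_width: 0.0102
gripper_force: 44.7
time_s: 43.1
position: [0.438, 0.0137, 0.0682]
tool_rot: [[0.176, 0.984, -0.002], [0.984, -0.176, 0.0], [0.0, -0.002, -1.0]]
ft_force: [-4.8, 0.9, -1.0]
grip_width: 0.0107
gripper_force: 45.4
```

```bash
python3 -m handwheel '[[[0,0,0.003],[0,0,0]],[[0,0,0.006],[0,0,0]],[[0,0,0.008],[0,0,0]],[[0,0,0.01],[0,0,0]],[[0,0,0.01],[0,0,0]]]'
```

```text
time_s: 43.6
position: [0.4379, 0.0137, 0.0632]
tool_rot: [[0.176, 0.984, -0.003], [0.984, -0.176, 0.001], [0.0, -0.003, -1.0]]
ft_force: [-5.5, 1.3, -0.4]
grip_width: 0.0101
gripper_force: 45.7
```

```bash
python3 -m handwheel '[[[0,0,0.002],[0,0,0]],[[0,0,0.004],[0,0,0]],[[0,0,0.006],[0,0,0]],[[0,0,0.006],[0,0,0]]]'
python3 -m handwheel '[[[0,0,0.002],[0,0,0]],[[0,0,0.004],[0,0,0]],[[0,0,0.006],[0,0,0]],[[0,0,0.006],[0,0,0]]]'
python3 - <<'E'
from h import *
im,d=get_image("scene");np.savez("scene4.npz",im=im,d=d);cv2.imwrite("pics/s4.png",cv2.resize(im[110:270,215:395,::-1],None,fx=3.7,fy=3.7,interpolation=cv2.INTER_CUBIC))
E
```

```text
time_s: 44.0
position: [0.438, 0.0137, 0.0623]
tool_rot: [[0.176, 0.984, -0.001], [0.984, -0.176, -0.0], [-0.0, -0.001, -1.0]]
ft_force: [-13.9, 1.3, 32.3]
grip_width: 0.0106
gripper_force: 49.1
time_s: 44.4
position: [0.4381, 0.0137, 0.0617]
tool_rot: [[0.175, 0.985, 0.001], [0.985, -0.175, -0.001], [-0.001, 0.001, -1.0]]
ft_force: [-24.7, 3.2, 71.5]
grip_width: 0.0106
gripper_force: 52.9
```

View pics/s4.png

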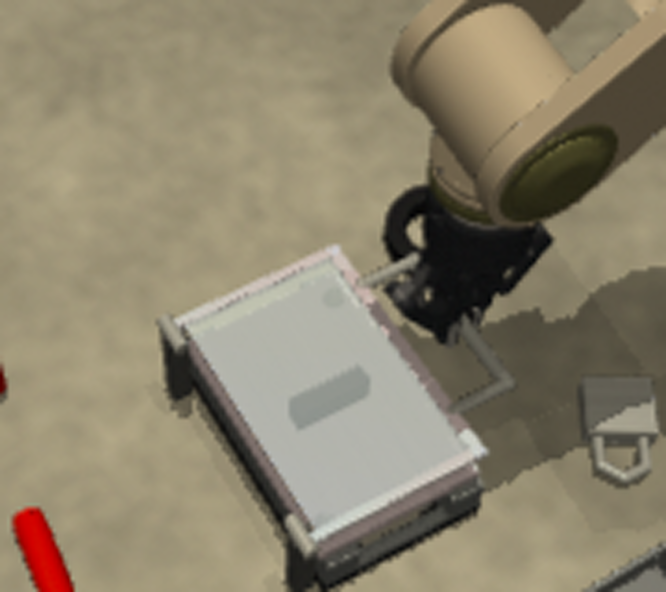

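The guard is down on its stop: at z = 0.062 the force rose to 71 N. I'll relieve the load, release and withdraw.

```bash
python3 -m handwheel '[[[0,0,-0.004],[0,0,0]],[[0,0,-0.008],[0,0,0]],[[0,0,-0.01],[0,0,0]],[[0,0,-0.01],[0,0,0]]]'
python3 -m handwheel '[[[0,0,0],[0,0,0]],[[0,0,0],[0,0,0]],[[0,0,0],[0,0,0]],[[0,0,0],[0,0,0]]]' 0.4
python3 -m handwheel '[[[0,0,-0.03],[0,0,0]],[[0,0,-0.08],[0,0,0]],[[0,0,-0.16],[0,0,0]],[[0,0,-0.24],[0,0,0]],[[-0.0,-0.05,-0.32],[0,0,0]],[[0,-0.12,-0.36],[0,0,0]],[[0,-0.18,-0.36],[0,0,0]],[[0,-0.18,-0.36],[0,0,0]]]'
python3 - <<'E'
from h import *
im,d=get_image("scene");it,d2=get_image("top");np.savez("top5.npz",d=d2)
a=cv2.resize(im[110:270,215:365,::-1],None,fx=3,fy=3,interpolation=cv2.INTER_CUBIC);b=cv2.resize(it[180:280,215:325,::-1],None,fx=3,fy=3,interpolation=cv2.INTER_CUBIC)
M=np.zeros((480,800,3),np.uint8);M[:480,:450]=a;M[:300,450:780]=b;cv2.imwrite("pics/e.png",M)
E
```

```text
time_s: 44.85
position: [0.4379, 0.0137, 0.0626]
tool_rot: [[0.176, 0.984, -0.003], [0.984, -0.176, 0.0], [-0.0, -0.003, -1.0]]
ft_force: [-6.1, 0.7, 7.6]
grip_width: 0.0103
gripper_force: 46.7
time_s: 45.25
position: [0.4393, 0.0134, 0.0628]
tool_rot: [[0.176, 0.984, 0.001], [0.984, -0.176, -0.0], [-0.0, 0.001, -1.0]]
ft_force: [1.0, -0.6, -0.1]
grip_width: 0.0341
gripper_force: 0.0
time_s: 46.05
position: [0.348, 0.03, 0.2434]
tool_rot: [[0.176, 0.984, 0.001], [0.984, -0.176, -0.0], [-0.0, 0.001, -1.0]]
ft_force: [0.6, -0.5, 0.6]
grip_width: 0.0341
gripper_force: 0.0
```

View pics/e.png

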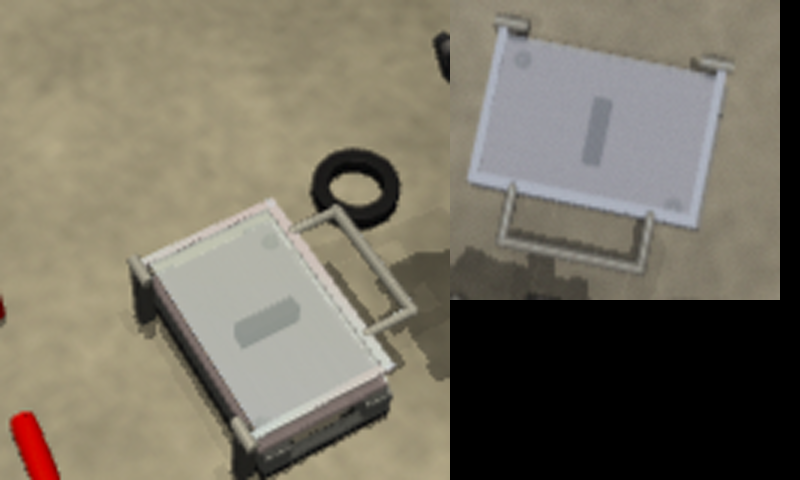

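The guard looks shut and free, and the plate shows beneath it. Bar ends are at scene crop (411,310) and (336,210), and at top crop (53,241) and (191,268). I'll check the bar height before handing in.

```bash
python3 - <<'E'
from h import *
s=lambda x,y:((x+.5)/3-.5+215,(y+.5)/3-.5+110)
t=lambda x,y:((x+.5)/3-.5+215,(y+.5)/3-.5+180)
for a,b in(((411,310),(53,241)),((336,210),(191,268))):print(tri(s(*a),t(*b)))
D=np.load("top5.npz")["d"];c=C["top"];R=np.array(c["R"]);K=np.array(c["K"])
v,u=np.mgrid[255:272,228:285];z=D[v,u];P=(np.c_[(u*z).ravel(),(v*z).ravel(),z.ravel()]@np.linalg.inv(K).T-np.array(c["t"]))@R
m=(P[:,2]>.06)&(P[:,0]<.455);print(m.sum(),np.percentile(P[m,2],[10,50,90,98]))
E
```

```text
(array([0.4483, 0.0763, 0.0822]), np.float64(0.0008504811616462061))
(array([ 0.4273, -0.0452,  0.0845]), np.float64(7.199629130876484e-05))
264 [0.0854 0.0891 0.0925 0.0953]
```

```bash
python3 -c "
from rig import *
print(close_job())"
```

```text
the job is handed in; nothing more can be done
None
```

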